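Put the stamping kit back into its fitted stands

ROBOT

A 7-joint arm with a two-finger parallel gripper is mounted at the origin on the work surface; the furniture and walls round the work are solid. World frame = base frame: x ahead of the robot, y to its left, z up, the work surface at z = 0. Lengths are in m, angles in rad, forces in N, time in s.
With the tool pointing down it reaches from about 0.4 to 0.85 m from the base axis. Payload 4.5 kg.
Tool frame: the origin (TCP) lies at the very end of the fingers, on their centre line; the grasp point (between the pads) lies 19 mm behind it; z points along the fingers, y is the line along which they close (so a half turn about z gives the same grasp; the last joint's range is limited). The gripper opens to 85 mm and grips with 20 to 120 N. Pads are 22 mm wide; open, the fingers measure 114 mm over their backs; the gripper's body (76 mm by 85 mm) begins 54 mm behind the grasp point. The pads swing forward as they close: fully open they stand 13 mm farther back than shut.
Start: joints at [-1.185, 0.689, -0.195, 1.565, 0.157, 0.902, -0.215], TCP at [0.215, 0.587, 0.193] pointing down, gripper open.
Joint ranges: [-3.01, 3.01], [-0.46, 2.08], [-1.47, 1.51], [0.13, 2.56], [-1, 4.14], [0.04, 2.09], [-2.66, 2.66]. Speed limits (rad/s): [2.57, 2.57, 3.14, 3.14, 3.14, 3.14, 3.14].

INTERFACE

Orientations are given as a rotation vector (axis times angle).
In Python, from rig import ctrl gives the robot as it stands.
- The arm moves only by the shell command python3 -m handwheel 'ROWS' [FORCE]. ROWS is JSON, a list of rows, each a list of 7 numbers: the opening, from -1 (shut) to 1 (fully open), so that 0 is half open, then the shift along the tool's x, y, z scaled (see below), then the turn, a rotation vector about the tool's x, y, z scaled (see below). In form: [[claw, dx, dy, dz, wx, wy, wz], ...]. A call has 1 to 12 rows; each row shifts and turns the commanded pose from where the row before left it, along the tool's axes as they then stand; what a row does not reach is not made up. The controller multiplies each number of a shift by 0.5 m and each number of a turn by 180 degrees. A row lasts 1/10 s, in which the tool goes at most 50 mm and 8.59 degrees, less where a joint would pass 70% of its speed; a pose out of reach is approached as far as the arm can. A call with a number of a shift or a turn outside -1 to 1 is refused whole. A call with a gripper value outside its range is refused whole. The fingers move at their own pace and stop on an object; FORCE is the grip in N (left out, the last holds). Time passes only in rows, so rows that do not move let the fingers close. It gives the time, the measured TCP pose, the force, the opening and the grip force at its end, in the units of the state.
- ctrl.get_obs(): the state, without advancing time (a new reading comes with each control period).
- ctrl.read_camera(name): name is "side" or "top"; returns the picture (420x560x3 uint8, red, green, blue); there is no depth.
- ctrl.camera_info(name): a dict with "fov_y" (degrees; the focal length in pixels is half the picture's height over the tangent of half this angle, whatever the lens; pixels are square), "cx", "cy" (the principal point, pixels), "world_to_cam" (4x4, takes a point from world to camera coordinates). Camera axes: x right, y up, looking along -z (the intrinsics and any distortion apply to the point x, -y, -z); pixel columns grow to the right and rows downward; lengths in m; the calibration is good to about 2 mm. A picture is of the moment at which its call begins. camera_info takes no time and is no camera call.
- ctrl.sign_off(): hands the job in; it is judged then, once.
The state is a dict: "time": time; "q": joint angles; "joint_velocities": joint speeds; "joint_efforts": joint torques, N m; "eef_pos": TCP position; "tool_rot": TCP orientation; "force": force on the tool from outside, world axes, zero at the start; "moment": the same for the moment, N m; "gripper_width": finger opening in m; "gripper_force": force on a finger pad.
Only numpy, scipy, OpenCV 4.12 (cv2) and the standard library are available. Lean on these libraries where they do the work, as an engineer would, in place of code of your own. Each camera call takes 0.05 s, during which the arm holds its last target. There are 200 camera calls.

TASK

Tidy the stamping kit away: put the ink bottle, the pin tin, the rubber stamp and the glue stick each into the low wooden stand whose recess has its shape and size. Each must end inside the rim, flat on the recess floor - bottle, tin and stamp upright, stamp and glue stick turned lengthwise along their recesses - and the ink bottle must not tip over on the way.

Things in the scene. Friction and masses are not known exactly. Their poses are not given: they have to be found in the camera images.
- ink_bottle_mid (a point): dark glass ink bottle standing upright with a white ribbed cap, 43 mm in diameter, 92 mm high; the point is its centre, 46 mm above its underside; z is up along the bottle. The plain body can be gripped at this height.
- pin_tin_mid (a point): flat round blue tin, 62 mm in diameter, 28 mm high, lid fixed on; the point is its centre, 14 mm above its underside; z is up. Grip it across the lid, which is the upper 12 mm.
- rubber_stamp_mid (a point): wooden hand stamp standing on its block; the block is 30 mm along its x, 42 mm along its y and 18 mm high, and a round knob about 23 mm in diameter stands on it up to 60 mm; the point is on the knob's axis 30 mm above the underside; z is up. Grip it by the knob.
- glue_stick_mid (a point): round glue stick lying on its side, 24 mm in diameter and 96 mm long, the length along its own y; the point is its centre, 12 mm above what it lies on. It does not roll. (Between the things, right, and the stands, left, a wooden chest 223 mm tall fills x 0.50 to 0.76, y -0.03 to 0.20 m: pass in front of it or above. A paint box lid 0.25 m tall stands right of about x 0.45, y -0.40.)
- small_round_seat (a point): small round wooden stand, fixed to the table: recess 59 mm in diameter. The point is the centre of the grey-lined recess floor, 10 mm above the table; the rim is 8 mm wide and its top is 6 mm above the floor; a screw ear sticks out at either end of its y axis.
- large_round_seat (a point): large round wooden stand, fixed: recess 78 mm in diameter. The point is the centre of the grey-lined recess floor, 10 mm above the table; rim 8 mm wide, its top 6 mm above the floor; screw ears at either end of its y axis.
- short_tray_seat (a point): short rectangular wooden stand, fixed: recess 46 mm along its x by 58 mm along its y. The point is the centre of the grey-lined recess floor, 10 mm above the table; rim 8 mm wide, its top 6 mm above the floor; screw ears at either end of its y axis.
- long_tray_seat (a point): long narrow wooden stand, fixed: recess 40 mm along its x by 112 mm along its y. The point is the centre of the grey-lined recess floor, 10 mm above the table; rim 8 mm wide, its top 6 mm above the floor; screw ears at either end of its y axis.
Things that resemble listed ones, but are neither listed nor needed, are in the scene too. Leave any pink or red look-alike of the part that bears glue_stick_mid alone.

How it is judged:
By the outcome, as a careful person would: the job done as asked, in the order asked, and still so for the second after the job is handed in, with the robot touching nothing.
It also fails if it takes over 131 s, if anything falls off the work surface, if the arm or the gripper's body presses on something with over 40 N, if the wrist force passes 120 N, or if a joint passes its speed limit or range.

## Working session

There is one attempt and no reset: what is moved stays moved. The work goes in short steps, Python scripts to look and compute and a shell command to move; the robot and the scene stay as the last step left them, time stands still between calls to the robot, and variables do not carry over. Pictures are saved under pics/ and viewed, at most 14 in all, crops included, and the job is handed in when it is done.

```bash
ls; mkdir -p pics
python3 - <<'E'
from rig import ctrl
import cv2,numpy as np
np.set_printoptions(precision=4,suppress=True)
o=ctrl.get_obs()
for k,v in o.items(): print(k,v)
for n in("side","top"):
    print(n,ctrl.camera_info(n)); cv2.imwrite(f"pics/{n}0.png",ctrl.read_camera(n)[:,:,::-1])
E
```

```text
pics
time 0.0
q [-1.1852  0.69   -0.1945  1.5663  0.1573  0.9025 -0.2151]
joint_velocities [-0.0005 -0.0009 -0.0008 -0.0005  0.0007  0.0014 -0.0008]
joint_efforts [ -0.0007 -53.9619  -1.2667 -15.854    0.0091   0.0095  -0.    ]
eef_pos [0.2151 0.586  0.1926]
tool_rot [-0.5496 -3.0929  0.0029]
force [ 1.0584 -0.9008  0.1028]
moment [ 0.0057 -0.0286 -0.0231]
gripper_force 0.0
gripper_width 0.08523395311275458
side {'fov_y': 49.578993986433304, 'cx': 274.4546993870161, 'cy': 214.18051989449665, 'world_to_cam': array([[ 0.9577, -0.2875,  0.0157, -0.4272],
       [ 0.1815,  0.6451,  0.7422, -0.0913],
       [-0.2235, -0.7079,  0.67  , -1.8013],
       [ 0.    ,  0.    ,  0.    ,  1.    ]])}
top {'fov_y': 42.98388345438592, 'cx': 284.47847712723933, 'cy': 204.1279447522744, 'world_to_cam': array([[-0.0109, -0.9999,  0.0075, -0.0842],
       [ 0.9945, -0.0101,  0.1044, -0.4377],
       [-0.1044,  0.0086,  0.9945, -1.6644],
       [ 0.    ,  0.    ,  0.    ,  1.    ]])}
```

View pics/top0.png

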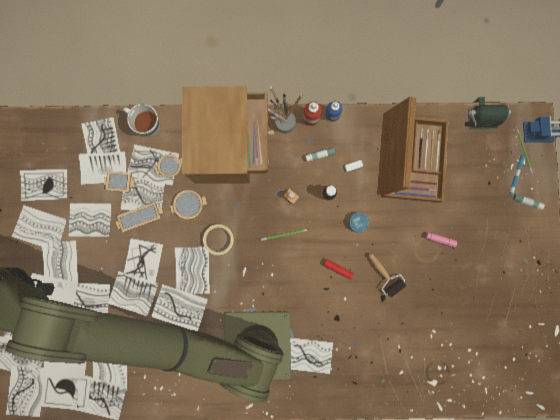

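View pics/side0.png

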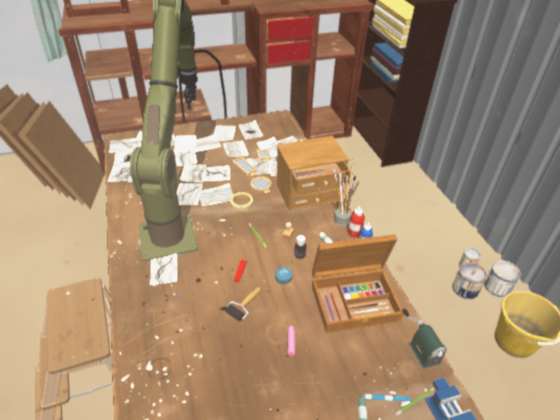

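Run:
```python
import cv2,numpy as np
t=cv2.imread("pics/top0.png"); s=cv2.imread("pics/side0.png")
a=cv2.resize(t[140:230,100:220],None,fx=4.5,fy=4.5,interpolation=cv2.INTER_CUBIC)
b=cv2.resize(t[140:240,270:390],None,fx=4.5,fy=4.5,interpolation=cv2.INTER_CUBIC)
cv2.imwrite("pics/ca.png",a); cv2.imwrite("pics/cb.png",b)
c=cv2.resize(s[210:300,240:360],None,fx=4.5,fy=4.5,interpolation=cv2.INTER_CUBIC);cv2.imwrite("pics/cc.png",c)
```

```text
(no output)
```

View pics/ca.png

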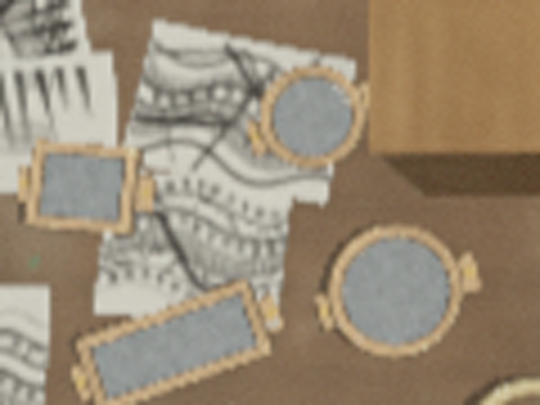

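View pics/cb.png

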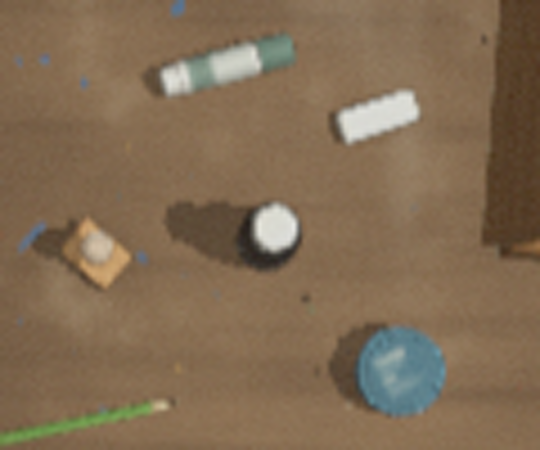

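View pics/cc.png

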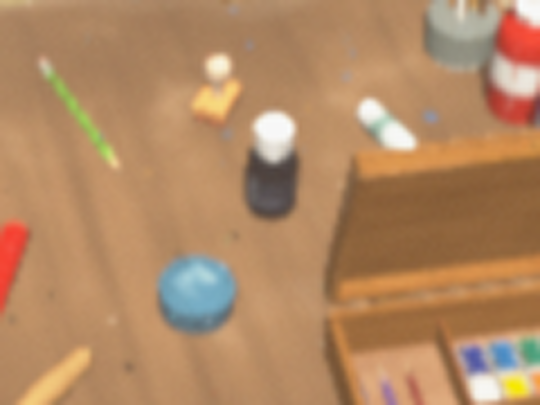

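Top view: the seats are the large round one at about (188,204), the small round at (169,165), the short tray at (118,181) and the long tray at (138,216). The things are the stamp (291,196), bottle (330,192), tin (358,222) and the teal/white glue stick (320,155). The white block beside it, the red stick and the pink stick are decoys.

```bash
cat > h.py <<'E'
import cv2,numpy as np
from scipy.spatial.transform import Rotation as R
from rig import ctrl
np.set_printoptions(precision=4,suppress=True)
def K(n):
    i=ctrl.camera_info(n); return 210/np.tan(np.radians(i["fov_y"]/2)),i["cx"],i["cy"],np.array(i["world_to_cam"])
def proj(n,p):
    f,cx,cy,T=K(n); c=T[:3,:3]@np.asarray(p)+T[:3,3]; return np.array([cx+f*c[0]/-c[2],cy-f*c[1]/-c[2]])
def ray(n,uv):
    f,cx,cy,T=K(n); d=np.array([(uv[0]-cx)/f,-(uv[1]-cy)/f,-1]); return -T[:3,:3].T@T[:3,3],T[:3,:3].T@d
def onz(n,uv,z):
    o,d=ray(n,uv); return (o+d*(z-o[2])/d[2])[:2]
def tri(uv,uw):
    A=[];b=[]
    for n,p in(("top",uv),("side",uw)):
        o,d=ray(n,p); d/=np.linalg.norm(d); P=np.eye(3)-np.outer(d,d); A.append(P); b.append(P@o)
    return np.linalg.solve(A[0]+A[1],b[0]+b[1])
def blob(mask,seed):
    """contour of the component nearest the seed"""
    k,l,st,c=cv2.connectedComponentsWithStats(mask.astype(np.uint8))
    ok=[i for i in range(1,k) if st[i,4]>12]
    i=min(ok,key=lambda i:np.hypot(*(c[i]-seed)))
    m=(l==i).astype(np.uint8)
    ct=max(cv2.findContours(m,cv2.RETR_EXTERNAL,cv2.CHAIN_APPROX_NONE)[0],key=len)[:,0].astype(float)
    return ct,c[i],st[i]
def rect(n,ct,z):
    """min-area rectangle on plane z, mm: centre, sides, yaw of the long side (deg)"""
    p=np.array([onz(n,u,z) for u in ct]); r=cv2.minAreaRect((p*1000).astype(np.float32))
    b=cv2.boxPoints(r); e=b[1]-b[0],b[2]-b[1]; L=max(e,key=np.linalg.norm)
    return np.array(r[0])/1000,r[1],np.degrees(np.arctan2(L[1],L[0]))%180
def go(x=None,y=None,z=None,yaw=None):
    """shift (tool axes, units) after the turn (units about tool z) to get the TCP there, closing line at yaw deg"""
    o=ctrl.get_obs(); M=R.from_rotvec(o["tool_rot"]).as_matrix(); p=np.array(o["eef_pos"])
    cur=np.degrees(np.arctan2(M[1,1],M[0,1])); t=0
    if yaw is not None: t=-((yaw-cur+90)%180-90)
    g=np.array([a if a is not None else b for a,b in zip((x,y,z),p)])
    print("t %.1f pos"%o["time"],p,"yaw %.1f w %.4f q7 %.2f"%(cur,o["gripper_width"],o["q"][6]),"| turn %.4f units (%.1f deg)"%(t/180,t),"shift now",M.T@(g-p)/.5,"after turn",(M@R.from_euler("z",t,degrees=True).as_matrix()).T@(g-p)/.5,"tilt",M[:,2])
E
python3 - <<'E'
from h import *
t=cv2.imread("pics/top0.png"); s=cv2.imread("pics/side0.png")
for n in("top","side"):
    print("chest top",n,[proj(n,(x,y,.223)).round(0) for x in(.5,.76) for y in(-.03,.2)])
L=cv2.cvtColor(t,cv2.COLOR_BGR2LAB).astype(int); H=cv2.cvtColor(t,cv2.COLOR_BGR2HSV).astype(int)
for nm,sd in dict(small=(169,165),large=(188,204),short=(118,181),long=(138,216),tin=(358,222),glue=(320,155),bottle=(330,192),stamp=(291,196),block=(354,166)).items():
    print(nm,"HSV",H[sd[1],sd[0]],"LAB",L[sd[1],sd[0]])
E
```

```text
chest top top [array([264., 174.]), array([182., 175.]), array([263.,  84.]), array([182.,  85.])]
chest top side [array([291., 176.]), array([274., 144.]), array([353., 166.]), array([332., 135.])]
small HSV [ 68   7 153] LAB [160 126 129]
large HSV [ 45   3 154] LAB [162 127 129]
short HSV [ 60   5 155] LAB [163 126 129]
long HSV [ 75   7 156] LAB [163 126 129]
tin HSV [ 96  74 145] LAB [140 118 120]
glue HSV [ 35  14 204] LAB [208 125 133]
bottle HSV [ 26   9 217] LAB [220 127 132]
stamp HSV [ 18  57 198] LAB [189 130 144]
block HSV [ 34   8 218] LAB [222 126 131]
```

Run:
```python
from h import *
t=cv2.imread("pics/top0.png"); s=cv2.imread("pics/side0.png")
L=cv2.cvtColor(t,cv2.COLOR_BGR2LAB).astype(int); H=cv2.cvtColor(t,cv2.COLOR_BGR2HSV).astype(int)
b=L[...,2];l=L[...,0]
grey=(b<133)&(l>125)&(l<185)
grey=cv2.morphologyEx(grey.astype(np.uint8),cv2.MORPH_OPEN,np.ones((3,3),np.uint8))
for nm,sd in dict(small=(169,165),large=(188,204),short=(118,181),long=(138,216)).items():
    w=np.zeros_like(grey); w[sd[1]-32:sd[1]+32,sd[0]-32:sd[0]+32]=1
    ct,c,st=blob(grey&w,sd); print(nm,c,st[2:],"moment",onz("top",c,.01),"rect",rect("top",ct,.01))
tin=(H[...,0]>85)&(H[...,0]<115)&(H[...,1]>45)&(l>100)
ct,c,st=blob(tin,(358,222)); print("tin",c,st,onz("top",c,.028),rect("top",ct,.028))
w=np.zeros_like(grey);w[140:180,295:345]=1
ct,c,st=blob(((b<136)&(l>85))&(w>0),(320,155)); print("glue",c,st,rect("top",ct,.012))
ct,c,st=blob((l>170)&(b<140),(331,191)); print("cap",c,st,onz("top",c,.092),rect("top",ct,.092))
w=np.zeros_like(grey);w[180:215,275:310]=1
m=((b>136)&(l>105)&(w>0)); ct,c,st=blob(m|((l>140)&(w>0)),(291,196)); print("stamp",c,st,rect("top",ct,.018))
k=((l>140)&(b<152)&(w>0)); ct,c,st=blob(k,(291,194)); print("knob",c,st,onz("top",c,.058),rect("top",ct,.058))
def show(M,x0,x1,y0,y1): print("\n".join(" ".join("%3d"%v for v in r) for r in M[y0:y1,x0:x1]))
print(proj("top",(.5,-.2,.03))); show(l,283,302,186,206); print(); show(b,283,302,186,206)
```

```text
small [169.0047 165.7009] [ 17  16 214] moment [0.5659 0.2802] rect (array([0.5665, 0.2802]), (51.52954864501953, 48.762516021728516), np.float32(89.45747))
large [187.6741 204.363 ] [ 23  22 405] moment [0.4405 0.2193] rect (array([0.4401, 0.2184]), (70.28153991699219, 67.24223327636719), np.float32(89.42773))
short [117.8692 181.0327] [ 17  14 214] moment [0.5178 0.4427] rect (array([0.5163, 0.4426]), (51.75252914428711, 41.96590805053711), np.float32(89.44339))
long [138.3893 216.5893] [ 34  20 375] moment [0.4031 0.3753] rect (array([0.4032, 0.3754]), (36.06351852416992, 108.30022430419922), np.float32(109.36595))
tin [358.7903 222.1573] [350 213  19  19 267] [ 0.3768 -0.322 ] (array([ 0.3774, -0.3227]), (56.73353958129883, 56.98357391357422), np.float32(178.6382))
glue [319.798  153.9901] [305 148  30  13 203] (array([ 0.5993, -0.2048]), (23.29664421081543, 96.34650421142578), np.float32(104.55951))
cap [330.9861 190.0694] [327 185   9  11  72] [ 0.4712 -0.2303] (array([ 0.4714, -0.2304]), (25.885242462158203, 26.090272903442383), np.float32(133.9525))
stamp [292.4578 197.3951] 
[... 2638 characters left out ...]
 155 147 134 121
143 145 151 152 154 153 143 143 142 143 145 151 159 159 160 158 146 134 117
144 142 143 149 155 160 155 148 148 147 154 160 161 159 157 151 146 143 133
146 147 142 143 149 159 158 158 158 158 158 160 159 158 153 146 147 147 145
146 145 144 145 142 149 158 160 159 160 159 159 158 154 148 147 145 147 146
147 148 146 145 144 141 148 157 158 160 159 159 155 149 147 146 146 147 146
146 147 146 147 146 142 142 147 155 159 160 157 148 147 148 147 145 148 146
146 147 147 147 148 146 145 144 145 153 157 152 146 145 146 147 146 147 148
146 146 146 146 147 147 147 146 144 146 148 147 147 147 146 148 146 147 148
147 145 146 146 146 148 146 146 146 146 147 147 148 148 148 147 147 146 147
```

Run:
```python
from h import *
t=cv2.imread("pics/top0.png"); s=cv2.imread("pics/side0.png")
L=cv2.cvtColor(t,cv2.COLOR_BGR2LAB).astype(int); b=L[...,2];l=L[...,0]
w=np.zeros(b.shape,np.uint8)
w[186:206,282:300]=1
m=(((b>=150)|(l>=140))&(w>0)); ct,c,st=blob(m,(291,196)); print("stamp",c,st,onz("top",c,.018),rect("top",ct,.018))
grey=((b<133)&(l>125)&(l<185)).astype(np.uint8); grey=cv2.morphologyEx(grey,cv2.MORPH_OPEN,np.ones((3,3),np.uint8))
for nm,sd in(("short",(118,181)),("long",(138,216))):
    w=np.zeros_like(grey); w[sd[1]-32:sd[1]+32,sd[0]-32:sd[0]+32]=1
    k,lab=cv2.connectedComponents(grey&w); M=cv2.moments((lab==lab[sd[1],sd[0]]).astype(np.uint8),True)
    a=.5*np.arctan2(2*M["mu11"],M["mu20"]-M["mu02"]); print(nm,"yaw",np.degrees(np.arctan2(-np.cos(a),-np.sin(a)))%180)
S=cv2.cvtColor(s,cv2.COLOR_BGR2LAB).astype(int); HS=cv2.cvtColor(s,cv2.COLOR_BGR2HSV).astype(int)
ct,c,st=blob((S[...,0]>150)&(S[...,2]<140),(301,239)); print("side cap",c,st,"pred cap mid",proj("side",(.4712,-.2303,.083)),"top",proj("side",(.4712,-.2303,.092)))
tin=(HS[...,0]>85)&(HS[...,0]<115)&(HS[...,1]>60); ct,c,st=blob(tin,(284,274)); print("side tin",c,st,"pred mid",proj("side",(.3775,-.3225,.014)))
print("knob pred",proj("side",(.463,-.1105,.058)),"glue pred",[proj("side",(.599+d*np.cos(1.825)*.048,-.2048+d*np.sin(1.825)*.048,.012)) for d in(1,-1)])
for p in((.4405,.2193),(.5659,.2802),(.5178,.4427),(.4031,.3753)): print(proj("side",(*p,.01)))
cv2.imwrite("pics/cd.png",cv2.resize(s[140:215,200:300],None,fx=5,fy=5,interpolation=cv2.INTER_CUBIC))
from h import go
go(.4712,-.2303,.25,0)
```

```text
stamp [291.145  195.8015] [284 188  15  16 131] [ 0.4637 -0.1104] (array([ 0.4641, -0.1106]), (43.98302459716797, 32.2662467956543), np.float32(48.605507))
short yaw 84.42933186658055
long yaw 109.82344756569442
side cap [300.5 240. ] [297 235   8  11  76] pred cap mid [299.1283 239.1772] top [299.255 237.461]
side tin [283.0966 274.4943] [276 268  16  14 176] pred mid [281.9827 275.0172]
knob pred [286.8954 223.2224] glue pred [array([319.7717, 233.7658]), array([334.266 , 248.8612])]
[259.3161 183.6546]
[281.8323 171.3674]
[262.5157 153.7237]
[242.9788 165.2579]
t 0.1 pos [0.2152 0.5861 0.1926] yaw 69.8 w 0.0852 q7 -0.22 | turn 0.3881 units (69.8 deg) shift now [-1.0432 -1.3567 -0.1123] after turn [-1.633   0.512  -0.1123] tilt [-0.0005 -0.0016 -1.    ]
```

View pics/cd.png

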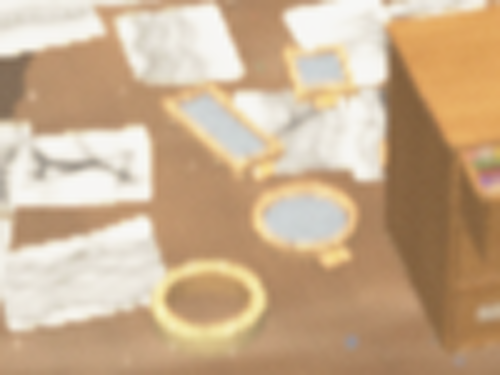

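The side-view crop agrees with the top-view seat positions to within 1–2 px. Next, go to the bottle.

```bash
python3 -m handwheel '[[1,0,0,-0.0115,0,0,0.0388],[1,0,0,-0.0115,0,0,0.0388],[1,0,0,-0.0115,0,0,0.0388],[1,0,0,-0.0115,0,0,0.0388],[1,0,0,-0.0115,0,0,0.0388],[1,0,0,-0.0115,0,0,0.0388],[1,0,0,-0.0115,0,0,0.0388],[1,0,0,-0.0115,0,0,0.0388],[1,0,0,-0.0115,0,0,0.0388],[1,0,0,-0.0115,0,0,0.0388],[1,0,0,0,0,0,0]]' 40
python3 -m handwheel '[[1,-0.0893,0.0358,0,0,0,0],[1,-0.0893,0.0358,0,0,0,0],[1,-0.0893,0.0358,0,0,0,0],[1,-0.0893,0.0358,0,0,0,0],[1,-0.0893,0.0358,0,0,0,0],[1,-0.0893,0.0358,0,0,0,0],[1,-0.0893,0.0358,0,0,0,0],[1,-0.0893,0.0358,0,0,0,0],[1,-0.0893,0.0358,0,0,0,0],[1,-0.0893,0.0358,0,0,0,0],[1,-0.0893,0.0358,0,0,0,0],[1,-0.0893,0.0358,0,0,0,0]]'
python3 -m handwheel '[[1,-0.0933,0.0137,0,0,0,0],[1,-0.0933,0.0137,0,0,0,0],[1,-0.0933,0.0137,0,0,0,0],[1,-0.0933,0.0137,0,0,0,0],[1,-0.0933,0.0137,0,0,0,0],[1,-0.0933,0.0137,0,0,0,0],[1,0,0,0,0,0,0],[1,0,0,0,0,0,0]]'
python3 - <<'E'
from h import *
go(.4712,-.2303,.14,0)
t=ctrl.read_camera("top")[:,:,::-1];s=ctrl.read_camera("side")[:,:,::-1]
p=ctrl.get_obs()["eef_pos"]; print(proj("top",p),proj("side",p))
cv2.imwrite("pics/t1.png",t);cv2.imwrite("pics/s1.png",s)
u,v=proj("side",p).astype(int)
c=np.hstack([cv2.resize(s[v-55:v+45,u-40:u+40],None,fx=5,fy=5,interpolation=cv2.INTER_CUBIC),cv2.resize(t[140:240,280:360],None,fx=5,fy=5,interpolation=cv2.INTER_CUBIC)])
print("crop origin",u-40,v-55);cv2.imwrite("pics/ce.png",c)
E
```

```text
time: 1.2
eef_pos: [0.2153, 0.587, 0.2512]
tool_rot: [2.221, 2.221, 0.001]
force: [-0.2, -0.5, 0.9]
gripper_width: 0.0852
gripper_force: 0.0
time: 2.4
eef_pos: [0.4303, 0.0491, 0.2507]
tool_rot: [-2.217, -2.226, 0.0]
force: [1.0, 0.4, 0.2]
gripper_width: 0.0852
gripper_force: 0.0
time: 3.2
eef_pos: [0.4706, -0.2299, 0.2502]
tool_rot: [-2.221, -2.22, 0.001]
force: [-0.0, 1.3, -0.6]
gripper_width: 0.0854
gripper_force: 0.0
t 3.2 pos [ 0.4706 -0.2299  0.2502] yaw -0.0 w 0.0854 q7 0.49 | turn -0.0001 units (-0.0 deg) shift now [-0.001   0.0014  0.2204] after turn [-0.001   0.0014  0.2204] tilt [-0.0011  0.0005 -1.    ]
[335.3175 182.5781] [301.3259 204.5675]
crop origin 261 149
```

View pics/ce.png

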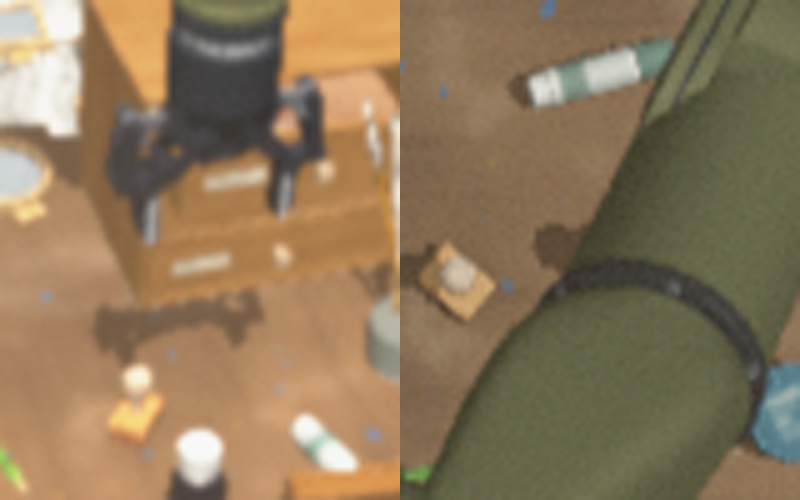

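```bash
python3 -m handwheel '[[1,0,0,0.06,0,0,0],[1,0,0,0.06,0,0,0],[1,0,0,0.06,0,0,0],[1,0,0,0.04,0,0,0],[1,0,0,0,0,0,0],[1,0,0,0,0,0,0]]'
python3 - <<'E'
from h import *
go(.4712,-.2303,.027,0)
s=ctrl.read_camera("side")[:,:,::-1]
p=ctrl.get_obs()["eef_pos"]; print(p,proj("side",p),proj("side",p+[0,0,.013]))
cv2.imwrite("pics/s2.png",s)
c=cv2.resize(s[190:265,260:340],None,fx=8,fy=8,interpolation=cv2.INTER_NEAREST)
cv2.imwrite("pics/cf.png",c)
E
```

```text
time: 3.9
eef_pos: [0.4717, -0.2276, 0.1412]
tool_rot: [-2.218, -2.224, -0.001]
force: [-0.2, -1.1, -0.5]
gripper_width: 0.0853
gripper_force: 0.0
t 3.9 pos [ 0.4717 -0.2276  0.1412] yaw 0.2 w 0.0853 q7 0.53 | turn 0.0009 units (0.2 deg) shift now [-0.0055 -0.001   0.2285] after turn [-0.0055 -0.001   0.2285] tilt [-0.      0.0007 -1.    ]
[ 0.4722 -0.2282  0.1418] [300.048  227.2973] [300.2404 224.6943]
```

View pics/cf.png

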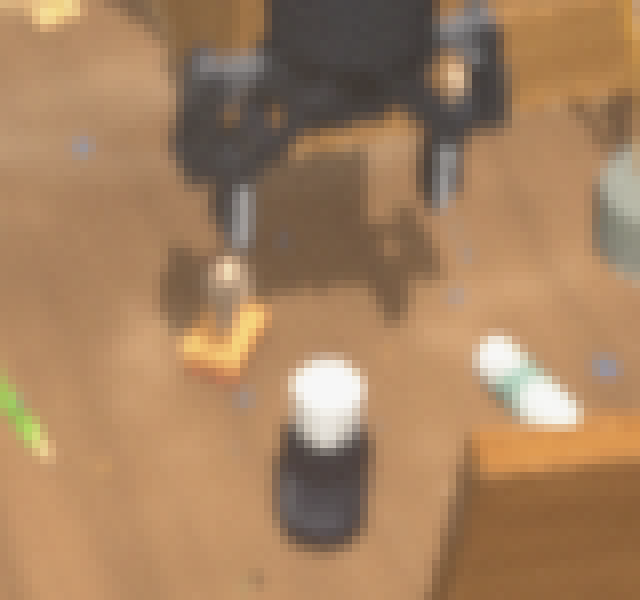

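Fingertips appear at about (290,221) and (315,216), which is higher than predicted. I'll close them in the air to see where the shut tip lies.

```bash
python3 -m handwheel '[[-1,0,0,0,0,0,0],[-1,0,0,0,0,0,0],[-1,0,0,0,0,0,0],[-1,0,0,0,0,0,0],[-1,0,0,0,0,0,0],[-1,0,0,0,0,0,0],[-1,0,0,0,0,0,0],[-1,0,0,0,0,0,0],[-1,0,0,0,0,0,0],[-1,0,0,0,0,0,0]]'
python3 - <<'E'
from h import *
s=ctrl.read_camera("side")[:,:,::-1]
p=np.array(ctrl.get_obs()["eef_pos"]); print(p,proj("side",p))
cv2.imwrite("pics/s3.png",s)
c=cv2.resize(s[190:265,260:340],None,fx=8,fy=8,interpolation=cv2.INTER_NEAREST)
cv2.imwrite("pics/cg.png",c)
E
```

```text
time: 4.95
eef_pos: [0.4713, -0.2289, 0.1408]
tool_rot: [-2.221, -2.221, -0.0]
force: [-0.4, 0.2, -0.9]
gripper_width: 0.0002
gripper_force: 0.0
[ 0.4713 -0.2289  0.1408] [299.8598 227.664 ]
```

View pics/cg.png

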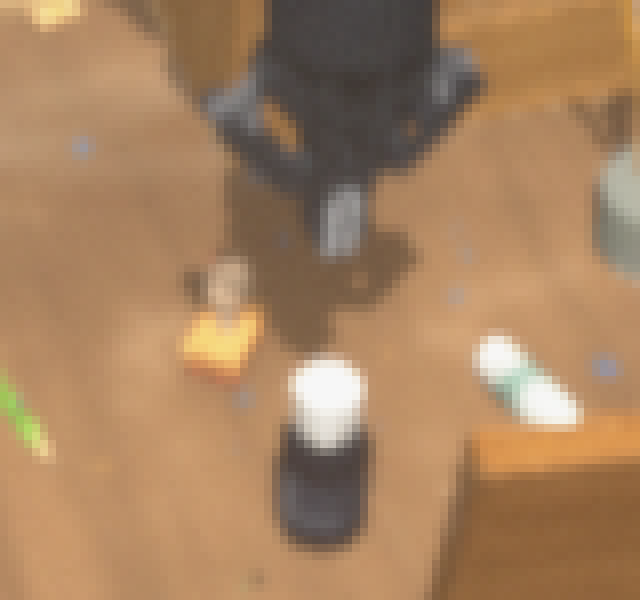

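Run:
```python
from h import *
t=cv2.imread("pics/top0.png"); l=cv2.cvtColor(t,cv2.COLOR_BGR2LAB)[...,0]
print("\n".join(" ".join("%3d"%v for v in r) for r in l[180:202,304:338]))
s=cv2.imread("pics/s3.png"); l=cv2.cvtColor(s,cv2.COLOR_BGR2LAB)[...,0]
print("side rows 215.. cols 286..");print("\n".join(" ".join("%3d"%v for v in r) for r in l[212:238,284:316]))
```

```text
117 118 119 120 120 117 121 121 121 123 120 120 119 122 120 122 117 120 116 118 119 119 121 122 118 122 121 121 123 120 124 125 125 121
119 119 119 119 126 121 122 121 121 120 123 121 119 120 119 119 119 119 117 120 121 121 119 123 123 121 123 123 125 122 123 120 124 121
120 119 123 123 122 122 120 123 121 122 123 124 121 121 118 120 118 119 119 115 116 122 120 121 124 122 121 123 122 122 121 124 126 124
116 117 120 120 123 122 124 119 121 117 120 119 122 118 120 120 116 117 119 118 117 119 122 124 123 122 121 123 122 125 121 121 124 123
119 116 118 121 121 110 111 111 112 123 121 119 107 108 112 105 107 117 117 121 121 120 119 123 116 110 114 122 118 121 122 124 124 122
118 120 120 111 108  88  88  85  86 110 111 105  92  84  86  84  87 106 110 109 108 107 106 103 105 106 151 176 149 133 115 119 119 117
121 121 119  90  89  83  86  88  84  90  87  83  79  83  84  83  85  84  86  81  83  71  74 105 164 180 203 221 201 185 136 107 117 122
120 122 116  85  84  85  88  84  82  84  82  86  82  83  86  83  84  86  83  84  77  53  90 160 213 220 222 223 220 221 186 126 117 120
123 121 109 
[... 4546 characters left out ...]
 133 149 155 155 157 157 159 159 161 161 165 170 174 177 178
215 216 222 224 224 222 208 168 145 148 147 135 128 118 114 121 135 149 153 156 157 157 160 161 164 163 162 164 169 170 172 175
188 197 209 216 218 215 185 152 148 152 151 150 146 139 145 161 175 181 176 165 160 158 158 161 166 164 162 164 165 166 169 170
164 169 180 187 196 196 164 147 151 154 155 155 160 175 205 228 235 236 231 206 174 161 160 163 162 162 163 164 166 164 166 166
148 147 150 161 169 172 151 149 153 155 157 159 180 223 243 247 248 248 247 242 215 175 161 160 161 160 162 162 164 164 165 164
152 146 142 147 149 150 149 152 156 155 157 166 208 244 248 248 248 248 248 248 242 196 163 161 161 160 161 162 163 165 163 163
```

Run:
```python
from h import *
cap=np.array([.4712,-.2303,.092]); sh=onz("top",(311,188.5),0); k=(sh-cap[:2])/.092
print("cap shadow",sh,"slope per z",k)
for uv in((297,233),(295.6,233),(297,231),(295.6,231)):
    S=onz("side",uv,0); p=np.array([.4713,-.2289]); z=(S-p)@k/(k@k); print(uv,S,"z tip",z,"resid",S-p-k*z)
for v in(222,223):
  o,d=ray("side",(301.2,v)); 
  for y in(-.2289,-.24): a=o+d*(y-o[1])/d[1]; print(v,y,a)
```

```text
cap shadow [ 0.4889 -0.175 ] slope per z [0.1926 0.6015]
(297, 233) [ 0.5054 -0.118 ] z tip 0.18361506295143362 resid [-0.0013  0.0004]
(295.6, 233) [ 0.5    -0.1165] z tip 0.18330901331274393 resid [-0.0066  0.0021]
(297, 231) [ 0.5091 -0.1071] z tip 0.20191231300001014 resid [-0.0011  0.0003]
(295.6, 231) [ 0.5037 -0.1056] z tip 0.20160356021330547 resid [-0.0065  0.0021]
222 -0.2289 [ 0.4749 -0.2289  0.1681]
222 -0.24 [ 0.4703 -0.24    0.1792]
223 -0.2289 [ 0.4752 -0.2289  0.1631]
223 -0.24 [ 0.4706 -0.24    0.1743]
```

```bash
python3 -m handwheel '[[1,0,0,0,0,0,0],[1,0,0,0,0,0,0],[1,0,0,0,0,0,0],[1,-0.002,0,0,0,0,0],[1,0,0,0.04,0,0,0],[1,0,0,0.04,0,0,0],[1,0,0,0.04,0,0,0],[1,0,0,0.04,0,0,0],[1,0,0,0.03,0,0,0],[1,0,0,0.03,0,0,0],[1,0,0,0,0,0,0],[1,0,0,0,0,0,0]]'
python3 - <<'E'
from h import *
go(.4712,-.2303,.027,0)
s=ctrl.read_camera("side")[:,:,::-1]
cv2.imwrite("pics/s4.png",s)
c=cv2.resize(s[190:265,260:340],None,fx=8,fy=8,interpolation=cv2.INTER_NEAREST)
cv2.imwrite("pics/ch.png",c)
E
```

```text
time: 6.2
eef_pos: [0.4713, -0.2301, 0.031]
tool_rot: [-2.221, -2.221, 0.0]
force: [0.2, 0.2, 0.9]
gripper_width: 0.0855
gripper_force: 0.0
t 6.2 pos [ 0.4713 -0.2301  0.031 ] yaw -0.0 w 0.0855 q7 0.56 | turn -0.0000 units (-0.0 deg) shift now [-0.0005 -0.0002  0.008 ] after turn [-0.0005 -0.0002  0.008 ] tilt [-0.0002  0.0001 -1.    ]
```

View pics/ch.png

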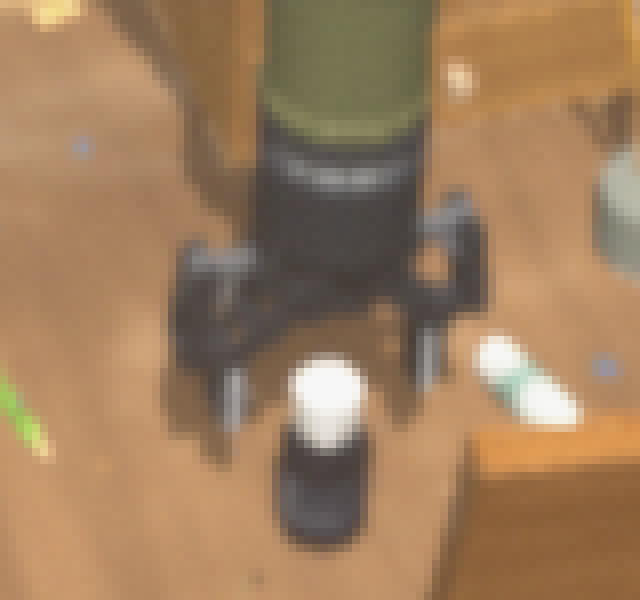

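Run:
```python
from h import *
k=np.array([.1926,.6015,-1]); k/=np.linalg.norm(k)
def meet(tip,sh):
    o,d=ray("side",tip); d/=np.linalg.norm(d); S=np.r_[onz("side",sh,0),0]
    A=[np.eye(3)-np.outer(v,v) for v in(d,k)]; p=np.linalg.solve(A[0]+A[1],A[0]@o+A[1]@S); 
    return p,np.linalg.norm(A[0]@(p-o))*2
print("left open z.031",meet((289-1.4,243.7),(287.5-1.4,246.9)))
print("shut z.141",meet((302.6-1.4,222),(297-1.4,233)),meet((302.6-1.4,222),(297,233)))
# light check on the stamp knob & bottle in the side view
print("cap shadow in side",proj("side",(.4889,-.175,0)))
l=cv2.cvtColor(cv2.imread("pics/s4.png"),cv2.COLOR_BGR2LAB)[...,0]
print("cols 284-296, rows 236-252");print("\n".join(" ".join("%3d"%v for v in r) for r in l[234:252,280:300]))
t=ctrl.read_camera("top")[:,:,::-1]; cv2.imwrite("pics/t4.png",t)
```

```text
left open z.031 (array([ 0.431 , -0.2126,  0.0531]), np.float64(0.003913049441337649))
shut z.141 (array([ 0.4749, -0.2136,  0.1562]), np.float64(0.011680616950084273)) (array([ 0.4787, -0.2113,  0.1523]), np.float64(0.006207561658543826))
cap shadow in side [297.7017 243.5764]
cols 284-296, rows 236-252
161 123  89  81  80  80  83  84  85  82  84  91 101 104 106 109 109 115 127 145
155 122  95  85  82  79  81  85  88  96  95 101 105 107 109 110 119 146 188 223
138 120 105  96  90  83  80  85 110 138 119 107 109 110 110 114 148 212 241 247
134 118 112 108 103  89  79  88 133 168 137 112 111 110 111 124 185 242 248 248
131 117 113 112 106  95  82  92 137 170 139 123 114 112 114 131 195 245 248 248
130 116 115 114 108 100  84  99 139 163 137 126 119 115 117 133 178 232 247 248
133 117 114 116 112 107  95  99 136 162 130 115 119 131 137 146 173 212 240 247
143 121 116 116 115 107  98 104 141 163 128 116 127 148 155 157 173 198 223 237
154 130 117 116 114 113 107 114 146 164 138 130 142 158 158 149 156 186 214 227
156 134 126 124 121 118 114 122 144 162 151 151 157 160 154 125 124 168 207 223
161 149 144 144 137 123 116 119 133 154 157 158 160 163 150 109  93 136 181 213
167 167 167 166 156 130 118 117 129 153 158 158 160 160 145 101  80  97 132 173
169 172 172 171 162 135 121 117 130 153 159 159 158 154 137  96  74  77  88 109
168 171 172 171 165 149 138 126 133 154 161 159 157 151 119  85  74  74  76  78
167 169 170 169 169 164 156 144 146 161 162 160 157 148 116  87  76  73  74  76
167 167 169 170 170 169 167 162 161 164 163 161 157 149 117  93  88  78  74  74
167 168 169 169 169 168 168 167 166 165 165 163 159 150 118 100 101  87  80  77
168 168 168 168 170 170 170 170 168 167 166 165 162 151 119 105 105  92  84  81
```

```bash
python3 -m handwheel '[[1,0,0,-0.07,0,0,0],[1,0,0,-0.07,0,0,0],[1,0,0,-0.07,0,0,0],[1,0,0,-0.07,0,0,0],[1,0.09,0.07,0,0,0,0],[1,0.09,0.07,0,0,0,0],[1,0,0,0.07,0,0,0],[1,0,0,0.07,0,0,0],[1,0,0,0.07,0,0,0],[1,0,0,0.06,0,0,0],[1,0,0,0.02,0,0,0],[1,0,0,0,0,0,0]]'
for i in 1; do
python3 -m handwheel '[[1,0,0,0.01,0,0,0],[1,0,0,0.01,0,0,0],[1,0,0,0.005,0,0,0],[1,0,0,0.005,0,0,0]]'
done
python3 - <<'E'
from h import *
go()
s=ctrl.read_camera("side")[:,:,::-1]; p=ctrl.get_obs(); print(p["force"],proj("side",p["eef_pos"])); cv2.imwrite("pics/s5.png",s)
E
```

```text
time: 7.5
eef_pos: [0.5321, -0.1509, 0.0255]
tool_rot: [-2.22, -2.22, 0.001]
force: [-0.1, 0.7, 0.7]
gripper_width: 0.085
gripper_force: 0.0
time: 7.9
eef_pos: [0.5331, -0.1511, 0.0113]
tool_rot: [2.221, 2.221, 0.001]
force: [0.8, 0.3, -0.8]
gripper_width: 0.0854
gripper_force: 0.0
t 7.9 pos [ 0.5331 -0.1511  0.0113] yaw 0.0 w 0.0854 q7 0.41 | turn 0.0000 units (0.0 deg) shift now [0. 0. 0.] after turn [0. 0. 0.] tilt [ 0.0011 -0.0002 -1.    ]
[-0.6764  0.878  -0.7491] [306.336  235.3218]
```

```bash
python3 -m handwheel '[[1,0.04,-0.01,0,0,0,0],[1,0,0,0.01,0,0,0],[1,0,0,0.006,0,0,0],[1,0,0,0,0,0,0]]'
python3 -m handwheel '[[1,0,0,0.006,0,0,0],[1,0,0,0,0,0,0]]'
python3 -m handwheel '[[1,0,0,0.006,0,0,0],[1,0,0,0,0,0,0]]'
python3 -m handwheel '[[1,0,0,0.006,0,0,0],[1,0,0,0,0,0,0]]'
python3 -m handwheel '[[1,0,0,0.004,0,0,0],[1,0,0,0,0,0,0]]'
```

```text
time: 8.35
eef_pos: [0.5277, -0.132, 0.0024]
tool_rot: [2.222, 2.221, -0.001]
force: [0.3, -0.8, -0.1]
gripper_width: 0.0853
gripper_force: 0.0
time: 8.55
eef_pos: [0.5276, -0.1317, -0.0005]
tool_rot: [2.222, 2.221, -0.001]
force: [0.4, 0.2, -0.5]
gripper_width: 0.0854
gripper_force: 0.0
time: 8.75
eef_pos: [0.5275, -0.1311, -0.0034]
tool_rot: [-2.221, -2.221, 0.0]
force: [-0.2, -0.5, -0.4]
gripper_width: 0.0853
gripper_force: 0.0
time: 8.95
eef_pos: [0.5275, -0.1309, -0.0065]
tool_rot: [-2.221, -2.221, 0.0]
force: [0.2, 0.3, -0.4]
gripper_width: 0.0856
gripper_force: 0.0
time: 9.15
eef_pos: [0.5276, -0.1309, -0.0083]
tool_rot: [-2.221, -2.221, 0.0]
force: [-0.1, -0.2, 0.5]
gripper_width: 0.0853
gripper_force: 0.0
```

```bash
python3 -m handwheel '[[1,0,0,0.006,0,0,0],[1,0,0,0,0,0,0]]'|sed -n 2,4p
python3 -m handwheel '[[1,0,0,0.004,0,0,0],[1,0,0,0,0,0,0]]'|sed -n 2,4p
python3 -m handwheel '[[1,0,0,0.004,0,0,0],[1,0,0,0,0,0,0]]'|sed -n 2,4p
python3 - <<'E'
from h import *
o=ctrl.get_obs(); p=np.array(o["eef_pos"]); s=ctrl.read_camera("side")[:,:,::-1]; cv2.imwrite("pics/s6.png",s); print(p,o["force"],proj("side",p),proj("side",p+[0,0,.013]))
l=cv2.cvtColor(s,cv2.COLOR_BGR2LAB)[...,0]
print("cols 290-326 rows 214-246");print("\n".join(" ".join("%3d"%v for v in r) for r in l[214:246,288:326]))
E
```

```text
eef_pos: [0.5275, -0.1309, -0.0115]
tool_rot: [-2.221, -2.221, 0.0]
force: [-0.9, 0.4, -0.2]
eef_pos: [0.5276, -0.131, -0.0133]
tool_rot: [-2.221, -2.221, 0.0]
force: [-0.2, -0.2, -0.4]
eef_pos: [0.5276, -0.1309, -0.0153]
tool_rot: [-2.221, -2.221, 0.0]
force: [-1.2, 0.0, -0.0]
[ 0.5276 -0.1309 -0.0153] [-1.2197  0.0327 -0.0467] [303.0442 236.8163] [303.2311 234.5243]
cols 290-326 rows 214-246
 95  87  81  83  94 112 106  91  76  75  77  79  80  81  81  82  79  77  69  67  66  68  71  72  75  75  75  81  91 112 125 111  92  75  76  85 113 142
 90  81  78  82  97 117 100  83  75  73  76  77  79  81  81  81  77  77  73  71  69  68  71  74  76  76  76  76  80  90 100  98  89  77  76  82 107 140
 83  80  79  80  88 102  90  83  80  77  80  80  80  79  77  75  73  73  75  76  76  76  77  82  85  83  80  77  80  81  89  88  85  77  78  87 113 140
 79  77  79  80  84  90  85  84  86  84  84  83  82  80  75  73  73  75  79  82  83  86  91  96  99  95  88  79  76  77  81  82  87  94  96 106 127 145
 75  75  80  80  79  83  83  82  85  87  86  82  81  81  79  81  83  87  88  91  94  99 102 104
[... 3460 characters left out ...]
 231 208 173 162 160 161 161 163 163 164 165 164 165 166 166 163 163 164 165 160 160 179 220
157 154 154 156 160 160 157 150 155 187 213 225 231 231 224 214 190 163 158 160 161 159 163 163 164 166 167 167 164 164 165 165 167 166 165 165 170 197
160 157 154 158 160 161 153 124 123 166 205 223 229 227 218 196 160 135 151 159 161 161 162 163 166 168 169 169 167 164 163 166 170 171 172 172 175 180
161 159 157 158 160 161 150 108  95 135 181 210 225 222 198 168 125 108 139 157 160 161 164 166 169 170 171 170 168 163 154 162 169 171 171 174 173 172
162 159 156 157 158 158 147 102  80  96 131 173 200 193 154 122  93  91 125 153 160 162 164 167 169 171 171 171 170 159 140 150 165 169 168 170 173 175
```

```bash
python3 -m handwheel '[[1,0,0,0.01,0,0,0],[1,0,0,0,0,0,0]]'|sed -n 2,4p
python3 -m handwheel '[[1,0,0,0.006,0,0,0],[1,0,0,0,0,0,0]]'|sed -n 2,4p
python3 -m handwheel '[[1,0,0,0.006,0,0,0],[1,0,0,0,0,0,0]]'|sed -n 2,4p
python3 -m handwheel '[[1,0,0,0.006,0,0,0],[1,0,0,0,0,0,0]]'|sed -n 2,4p
```

```text
eef_pos: [0.5273, -0.1308, -0.0207]
tool_rot: [-2.221, -2.221, 0.001]
force: [-0.1, -0.9, -1.4]
eef_pos: [0.5275, -0.1309, -0.0235]
tool_rot: [-2.221, -2.221, 0.0]
force: [-0.6, -0.4, 0.1]
eef_pos: [0.5275, -0.1309, -0.0265]
tool_rot: [-2.221, -2.221, 0.0]
force: [0.1, 0.1, -0.0]
eef_pos: [0.5275, -0.1309, -0.0295]
tool_rot: [-2.221, -2.221, 0.0]
force: [-1.2, -0.2, -0.2]
```

```bash
for k in 1; do python3 -m handwheel '[[1,0,0,0.006,0,0,0],[1,0,0,0,0,0,0]]'|sed -n 2,4p
python3 -m handwheel '[[1,0,0,0.004,0,0,0],[1,0,0,0,0,0,0]]'|sed -n 2,4p
python3 -m handwheel '[[1,0,0,0.004,0,0,0],[1,0,0,0,0,0,0]]'|sed -n 2,4p
python3 -m handwheel '[[1,0,0,0.004,0,0,0],[1,0,0,0,0,0,0]]'|sed -n 2,4p
python3 -m handwheel '[[1,0,0,0.004,0,0,0],[1,0,0,0,0,0,0]]'|sed -n 2,4p
done
```

```text
eef_pos: [0.5275, -0.1309, -0.0325]
tool_rot: [-2.221, -2.221, 0.0]
force: [0.1, 0.3, 0.6]
eef_pos: [0.5276, -0.1309, -0.0343]
tool_rot: [-2.221, -2.221, 0.0]
force: [-0.5, 0.9, 0.4]
eef_pos: [0.5276, -0.1309, -0.0363]
tool_rot: [-2.221, -2.221, 0.0]
force: [-0.7, 0.8, -0.5]
eef_pos: [0.5276, -0.131, -0.0383]
tool_rot: [-2.221, -2.221, 0.0]
force: [-1.4, 0.1, -0.2]
eef_pos: [0.5279, -0.1312, -0.0403]
tool_rot: [2.221, 2.221, 0.0]
force: [0.4, -1.1, 0.7]
```

```bash
python3 -m handwheel '[[1,0,0,0.004,0,0,0],[1,0,0,0,0,0,0]]'|sed -n 2,4p
python3 -m handwheel '[[1,0,0,0.004,0,0,0],[1,0,0,0,0,0,0]]'|sed -n 2,4p
python3 -m handwheel '[[1,0,0,0.004,0,0,0],[1,0,0,0,0,0,0]]'|sed -n 2,4p
```

```text
eef_pos: [0.5278, -0.1313, -0.0421]
tool_rot: [2.221, 2.221, -0.0]
force: [-0.7, -0.2, 1.1]
eef_pos: [0.5273, -0.131, -0.0444]
tool_rot: [-2.221, -2.221, 0.001]
force: [-0.8, -1.3, 1.1]
eef_pos: [0.5275, -0.1308, -0.0465]
tool_rot: [-2.221, -2.221, 0.0]
force: [-0.2, -0.1, 0.2]
```

Run:
```python
from h import *
s=ctrl.read_camera("side")[:,:,::-1]; cv2.imwrite("pics/s7.png",s)
l=cv2.cvtColor(s,cv2.COLOR_BGR2LAB)[...,0]
print("cols 288-326 rows 226-246");print("\n".join(" ".join("%3d"%v for v in r) for r in l[226:246,288:322]))
```

```text
cols 288-326 rows 226-246
 82  80  80  85  89  90  86  84  82  83  84  88  95 102 103 103 106 106 105 107 110 109 110 112 110 103  78  82 110 115 104 118 127 143
 83  80  83  84  90  89  84  82  86  89  92  97 103 106 106 109 109 111 111 114 123 123 116 115 116 102  79  92 128 133 119 139 147 153
 89  83  82  82  85  83  81  85  92 101 104 106 110 112 116 124 126 128 127 134 143 141 135 134 131 108  79 100 138 136 131 159 166 167
104  95  90  81  81  85  91  92 100 108 112 118 124 129 133 143 146 146 148 150 153 155 153 155 151 124  88 103 142 137 142 165 171 168
128 122 110  86  81  99 121 111 111 117 126 135 144 147 150 152 154 153 154 156 157 157 159 162 162 145 103 112 150 145 156 168 170 168
163 156 140  97  85 116 149 132 125 134 145 149 151 152 154 155 155 154 156 157 158 159 161 164 168 159 121 123 165 164 172 175 177 185
198 185 152 101  88 124 160 144 144 149 151 151 153 152 152 155 155 156 156 158 160 160 160 166 168 165 141 136 174 179 178 182 205 232
216 194 151 101  92 129 163 148 148 155 154 155 154 154 153 154 155 156 157 161 162 162 161 165 167 168 159 153 172 179 17
[... 945 characters left out ...]
 164 164 163 162 157
154 151 153 155 158 160 160 162 172 197 222 236 241 241 237 232 207 172 161 161 160 161 162 164 166 166 167 164 163 164 165 164 164 164
157 152 154 156 159 161 158 149 156 186 212 226 232 232 224 215 189 161 158 159 161 160 162 164 165 166 166 167 165 165 164 165 165 167
159 157 156 158 159 161 153 124 122 166 204 222 229 227 218 197 159 136 151 160 160 160 163 164 167 169 169 168 165 165 163 166 170 171
161 157 154 157 160 162 149 108  96 134 182 211 225 221 198 169 123 108 138 156 162 163 163 166 167 170 170 170 169 164 155 161 169 172
162 159 157 156 159 159 146 102  78  97 132 171 199 193 154 121  94  91 126 154 160 162 165 167 170 171 171 169 169 158 138 150 166 169
```

```bash
python3 -m handwheel '[[1,0,0,0.004,0,0,0],[1,0,0,0,0,0,0]]'|sed -n 2,4p
python3 -m handwheel '[[1,0,0,0.004,0,0,0],[1,0,0,0,0,0,0]]'|sed -n 2,4p
python3 -m handwheel '[[1,0,0,0.004,0,0,0],[1,0,0,0,0,0,0]]'|sed -n 2,4p
python3 -m handwheel '[[1,0,0,0.004,0,0,0],[1,0,0,0,0,0,0]]'|sed -n 2,4p
```

```text
eef_pos: [0.5276, -0.1306, -0.0485]
tool_rot: [-2.221, -2.221, -0.0]
force: [-0.3, 0.3, 0.8]
eef_pos: [0.5276, -0.1308, -0.0504]
tool_rot: [-2.221, -2.221, 0.0]
force: [0.8, -0.1, 0.1]
eef_pos: [0.5278, -0.1309, -0.051]
tool_rot: [2.221, 2.221, 0.001]
force: [-1.9, 0.6, 12.2]
eef_pos: [0.5278, -0.1309, -0.0511]
tool_rot: [2.221, 2.221, 0.002]
force: [-4.0, 1.9, 30.5]
```

Contact: the open tips touch the table at a reported z of −0.0505. The reported z is therefore about 37.5 mm low (open pads stand 13 mm back), which agrees with both pictures. I'll plan heights with that correction.

```bash
python3 -m handwheel '[[1,0,0,-0.065,0,0,0],[1,0,0,-0.065,0,0,0],[1,0,0,-0.065,0,0,0],[1,0,0,-0.065,0,0,0],[1,0,0,-0.065,0,0,0],[1,-0.0662,-0.0377,0,0,0,0],[1,-0.0662,-0.0377,0,0,0,0],[1,-0.0662,-0.0377,0,0,0,0],[1,0,0,0,0,0,0],[1,0,0,0,0,0,0]]'
python3 - <<'E'
from h import *
go(.4712,-.2303,-.011,0)
E
```

```text
time: 14.05
eef_pos: [0.4706, -0.2309, 0.1084]
tool_rot: [-2.224, -2.219, -0.0]
force: [0.6, 0.1, 0.2]
gripper_width: 0.0853
gripper_force: 0.0
t 14.1 pos [ 0.4706 -0.2309  0.1084] yaw -0.1 w 0.0853 q7 0.54 | turn -0.0008 units (-0.1 deg) shift now [0.0012 0.0012 0.2387] after turn [0.0012 0.0012 0.2387] tilt [-0.0001  0.0003 -1.    ]
```

```bash
python3 -m handwheel '[[1,0.001,0.001,0.06,0,0,0],[1,0,0,0.06,0,0,0],[1,0,0,0.05,0,0,0],[1,0,0,0.04,0,0,0],[1,0,0,0.028,0,0,0],[1,0,0,0,0,0,0]]'
python3 -m handwheel '[[-1,0,0,0,0,0,0],[-1,0,0,0,0,0,0],[-1,0,0,0,0,0,0],[-1,0,0,0,0,0,0],[-1,0,0,0,0,0,0],[-1,0,0,0,0,0,0],[-1,0,0,0,0,0,0],[-1,0,0,0,0,0,0]]' 40
```

```text
time: 14.65
eef_pos: [0.4714, -0.2279, -0.0122]
tool_rot: [-2.217, -2.221, 0.0]
force: [-0.7, 0.5, 0.3]
gripper_width: 0.085
gripper_force: 0.0
time: 15.45
eef_pos: [0.4728, -0.2301, -0.0094]
tool_rot: [2.22, 2.22, 0.002]
force: [0.1, 0.5, 4.9]
gripper_width: 0.0411
gripper_force: 40.0
```

Bottle gripped at 41 mm. Lift it above the chest and carry it over to the small round seat.

```bash
python3 -m handwheel '[[-1,0,0,-0.03,0,0,0],[-1,0,0,-0.05,0,0,0],[-1,0,0,-0.07,0,0,0],[-1,0,0,-0.08,0,0,0],[-1,0,0,-0.08,0,0,0],[-1,0,0,-0.08,0,0,0],[-1,0,0,-0.07,0,0,0],[-1,0,0,-0.04,0,0,0],[-1,0,0,-0.02,0,0,0],[-1,0,0,0,0,0,0]]'
python3 -m handwheel '[[-1,0.03,0.006,0,0,0,0],[-1,0.05,0.009,0,0,0,0],[-1,0.07,0.013,0,0,0,0],[-1,0.08,0.0145,0,0,0,0],[-1,0.08,0.0145,0,0,0,0],[-1,0.08,0.0145,0,0,0,0],[-1,0.08,0.0145,0,0,0,0],[-1,0.08,0.0145,0,0,0,0],[-1,0.08,0.0145,0,0,0,0],[-1,0.08,0.0145,0,0,0,0],[-1,0.08,0.0145,0,0,0,0]]'
python3 -m handwheel '[[-1,0.08,0.0145,0,0,0,0],[-1,0.07,0.013,0,0,0,0],[-1,0.05,0.01,0,0,0,0],[-1,0.03,0.006,0,0,0,0],[-1,0,0,0,0,0,0],[-1,0,0,0,0,0,0]]'
python3 - <<'E'
from h import *
go(.5659,.2802,.003,0)
t=ctrl.read_camera("top")[:,:,::-1];s=ctrl.read_camera("side")[:,:,::-1]
cv2.imwrite("pics/t8.png",t);cv2.imwrite("pics/s8.png",s)
S=cv2.cvtColor(s,cv2.COLOR_BGR2LAB).astype(int); p=np.array(ctrl.get_obs()["eef_pos"])
print("pred bottle cap mid",proj("side",p+[0,0,.0094+.083]))
l=(S[...,0]>165)&(S[...,2]<136); print(blob(l,proj("side",p+[0,0,.092]))[1:])
E
```

```text
time: 16.45
eef_pos: [0.472, -0.23, 0.2504]
tool_rot: [2.22, 2.22, 0.002]
force: [0.1, -0.3, -1.5]
gripper_width: 0.0412
gripper_force: 41.0
time: 17.55
eef_pos: [0.5424, 0.1666, 0.2474]
tool_rot: [-2.22, -2.221, 0.005]
force: [0.7, -0.5, -1.5]
gripper_width: 0.0414
gripper_force: 41.0
time: 18.15
eef_pos: [0.5651, 0.2781, 0.2485]
tool_rot: [2.223, 2.219, -0.004]
force: [0.4, -0.4, -1.8]
gripper_width: 0.0412
gripper_force: 41.0
t 18.1 pos [0.5651 0.2781 0.2485] yaw -0.1 w 0.0412 q7 -0.40 | turn -0.0005 units (-0.1 deg) shift now [0.0055 0.0024 0.4909] after turn [0.0055 0.0024 0.4909] tilt [-0.0015 -0.0025 -1.    ]
pred bottle cap mid [284.0513 107.6944]
(array([285.2642, 108.7358]), array([282, 105,   8,   9,  53], dtype=int32))
```

```bash
python3 -m handwheel '[[-1,0.005,0.002,0.03,0,0,0],[-1,0,0,0.06,0,0,0],[-1,0,0,0.08,0,0,0],[-1,0,0,0.08,0,0,0],[-1,0,0,0.08,0,0,0],[-1,0,0,0.065,0,0,0],[-1,0,0,0.04,0,0,0],[-1,0,0,0.02,0,0,0],[-1,0,0,0.008,0,0,0],[-1,0,0,0,0,0,0],[-1,0,0,0,0,0,0]]'
python3 - <<'E'
from h import *
go(.5659,.2802,.001,0)
s=ctrl.read_camera("side")[:,:,::-1]; t=ctrl.read_camera("top")[:,:,::-1]
cv2.imwrite("pics/s9.png",s)
cv2.imwrite("pics/ci.png",np.hstack([cv2.resize(s[130:195,250:310],None,fx=6,fy=6,interpolation=cv2.INTER_CUBIC),cv2.resize(t[130:195,140:200],None,fx=6,fy=6,interpolation=cv2.INTER_CUBIC)]))
E
```

```text
time: 19.35
eef_pos: [0.5675, 0.2829, 0.0193]
tool_rot: [2.221, 2.22, 0.004]
force: [0.2, 0.5, -1.9]
gripper_width: 0.0414
gripper_force: 41.0
t 19.4 pos [0.5675 0.2829 0.0193] yaw -0.0 w 0.0414 q7 -0.35 | turn -0.0001 units (-0.0 deg) shift now [-0.0054 -0.0033  0.0366] after turn [-0.0054 -0.0033  0.0366] tilt [ 0.0023  0.001  -1.    ]
```

View pics/ci.png

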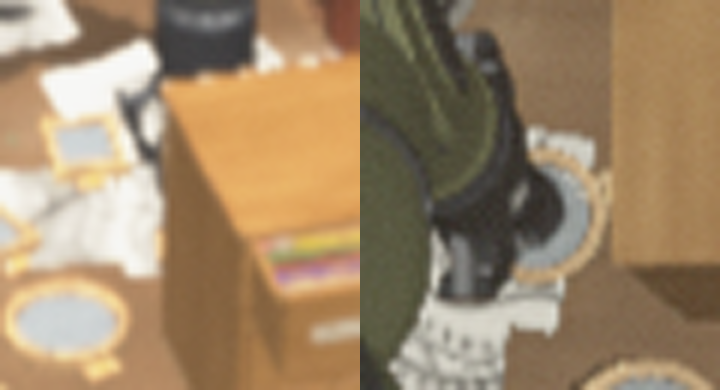

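```bash
python3 -m handwheel '[[-1,-0.004,-0.003,0,0,0,0],[-1,0,0,0.012,0,0,0],[-1,0,0,0.012,0,0,0],[-1,0,0,0.006,0,0,0],[-1,0,0,0,0,0,0],[-1,0,0,0,0,0,0]]'
python3 -m handwheel '[[-1,0,0,0.004,0,0,0],[-1,0,0,0,0,0,0],[-1,0,0,0,0,0,0]]'|sed -n 2,4p
python3 -m handwheel '[[-1,0,0,0.003,0,0,0],[-1,0,0,0,0,0,0],[-1,0,0,0,0,0,0]]'|sed -n 2,4p
```

```text
time: 20.05
eef_pos: [0.5648, 0.2807, 0.0026]
tool_rot: [-2.221, -2.222, 0.0]
force: [0.9, -0.3, -1.1]
gripper_width: 0.0412
gripper_force: 41.0
eef_pos: [0.5649, 0.2808, 0.0009]
tool_rot: [-2.221, -2.222, -0.0]
force: [-0.6, -1.0, -1.0]
eef_pos: [0.5651, 0.2809, 0.0007]
tool_rot: [-2.221, -2.221, -0.001]
force: [-1.5, -0.6, 8.4]
```

```bash
python3 -m handwheel '[[0.4,0,0,-0.002,0,0,0],[0.4,0,0,0,0,0,0],[0.4,0,0,0,0,0,0],[0.4,0,0,-0.02,0,0,0],[0.4,0,0,-0.04,0,0,0],[0.4,0,0,-0.06,0,0,0],[0.4,0,0,-0.08,0,0,0],[0.4,0,0,-0.08,0,0,0],[0.4,0,0,-0.08,0,0,0],[1,0,0,-0.06,0,0,0],[1,0,0,-0.02,0,0,0],[1,0,0,0,0,0,0]]'
python3 -m handwheel '[[1,-0.04,-0.012,0,0,0,0],[1,-0.07,-0.022,0,0,0,0],[1,-0.09,-0.028,0,0,0,0],[1,-0.09,-0.028,0,0,0,0],[1,-0.09,-0.028,0,0,0,0],[1,-0.09,-0.028,0,0,0,0],[1,-0.09,-0.028,0,0,0,0],[1,-0.09,-0.028,0,0,0,0],[1,-0.09,-0.028,0,0,0,0],[1,-0.09,-0.028,0,0,0,0],[1,-0.09,-0.028,0,0,0,0],[1,-0.09,-0.028,0,0,0,0]]'
python3 -m handwheel '[[1,-0.09,-0.028,0,0,0,0],[1,-0.07,-0.022,0,0,0,0],[1,-0.04,-0.012,0,0,0,0],[1,0,0,0,0,0,0],[1,0,0,0,0,0,0],[1,0,0,0,0,0,0]]'
python3 - <<'E'
from h import *
go(.3772,-.3223,-.032,0)
s=ctrl.read_camera("side")[:,:,::-1]; t=ctrl.read_camera("top")[:,:,::-1]
cv2.imwrite("pics/s10.png",s);cv2.imwrite("pics/t10.png",t)
cv2.imwrite("pics/cj.png",np.hstack([cv2.resize(s[130:195,230:310],None,fx=5,fy=5,interpolation=cv2.INTER_CUBIC),cv2.resize(t[130:195,130:210],None,fx=5,fy=5,interpolation=cv2.INTER_CUBIC)]))
E
```

```text
time: 21.85
eef_pos: [0.5657, 0.281, 0.2221]
tool_rot: [2.221, 2.221, 0.005]
force: [-0.3, 0.3, 0.3]
gripper_width: 0.0852
gripper_force: 0.0
time: 23.05
eef_pos: [0.4058, -0.2252, 0.2188]
tool_rot: [-2.218, -2.22, 0.002]
force: [0.8, 0.5, -0.2]
gripper_width: 0.0853
gripper_force: 0.0
time: 23.65
eef_pos: [0.3771, -0.3222, 0.2195]
tool_rot: [-2.217, -2.222, -0.001]
force: [-0.3, -0.4, -0.4]
gripper_width: 0.0856
gripper_force: 0.0
t 23.6 pos [ 0.3771 -0.3222  0.2195] yaw 0.1 w 0.0856 q7 0.74 | turn 0.0008 units (0.1 deg) shift now [-0.0013  0.0008  0.5029] after turn [-0.0013  0.0008  0.5029] tilt [-0.0013  0.0023 -1.    ]
```

View pics/cj.png

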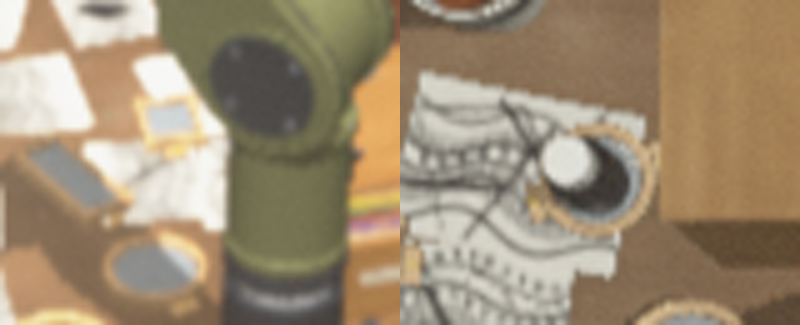

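The bottle stands upright, centred in the small seat. Next is the tin.

```bash
python3 -m handwheel '[[1,-0.001,0.001,0.03,0,0,0],[1,0,0,0.06,0,0,0],[1,0,0,0.08,0,0,0],[1,0,0,0.08,0,0,0],[1,0,0,0.08,0,0,0],[1,0,0,0.08,0,0,0],[1,0,0,0.05,0,0,0],[1,0,0,0.025,0,0,0],[1,0,0,0.016,0,0,0],[1,0,0,0,0,0,0],[1,0,0,0,0,0,0]]'
python3 - <<'E'
from h import *
go(.3772,-.3223,-.032,0)
E
```

```text
time: 24.85
eef_pos: [0.3781, -0.3252, -0.0292]
tool_rot: [2.22, 2.221, 0.0]
force: [-1.0, 0.2, 0.7]
gripper_width: 0.0853
gripper_force: 0.0
t 24.9 pos [ 0.3781 -0.3252 -0.0292] yaw 0.0 w 0.0853 q7 0.79 | turn 0.0001 units (0.0 deg) shift now [ 0.0057 -0.0018  0.0056] after turn [ 0.0057 -0.0018  0.0056] tilt [ 0.0013 -0.001  -1.    ]
```

```bash
python3 -m handwheel '[[1,0.006,-0.002,0.005,0,0,0],[1,0,0,0,0,0,0],[-1,0,0,0,0,0,0],[-1,0,0,0,0,0,0],[-1,0,0,0,0,0,0],[-1,0,0,0,0,0,0],[-1,0,0,0,0,0,0],[-1,0,0,0,0,0,0]]' 40
python3 -m handwheel '[[-1,0,0,-0.02,0,0,0],[-1,0,0,-0.04,0,0,0],[-1,0,0,-0.06,0,0,0],[-1,0,0,-0.08,0,0,0],[-1,0,0,-0.08,0,0,0],[-1,0,0,-0.08,0,0,0],[-1,0,0,-0.06,0,0,0],[-1,0,0,-0.03,0,0,0],[-1,0,0,0,0,0,0]]'
python3 - <<'E'
from h import *
go(.4405,.2193,.2,45)
s=ctrl.read_camera("side")[:,:,::-1]; cv2.imwrite("pics/s11.png",s)
H=cv2.cvtColor(s,cv2.COLOR_BGR2HSV).astype(int); p=np.array(ctrl.get_obs()["eef_pos"])
u=proj("side",p+[0,0,.032+.014]); m=(H[...,0]>85)&(H[...,0]<115)&(H[...,1]>60); print(u,blob(m,u)[1:])
E
```

```text
time: 25.65
eef_pos: [0.3768, -0.322, -0.0318]
tool_rot: [2.221, 2.221, 0.001]
force: [0.3, 1.5, 7.3]
gripper_width: 0.06
gripper_force: 41.8
time: 26.55
eef_pos: [0.3774, -0.3227, 0.1948]
tool_rot: [2.218, 2.218, 0.001]
force: [0.2, -0.8, 0.0]
gripper_width: 0.0592
gripper_force: 43.7
t 26.6 pos [ 0.3774 -0.3227  0.1948] yaw -0.0 w 0.0592 q7 0.75 | turn -0.2500 units (-45.0 deg) shift now [ 1.084   0.1261 -0.013 ] after turn [ 0.6772  0.8558 -0.013 ] tilt [ 0.0041 -0.0029 -1.    ]
[283.5025 230.3079] (array([285.2124, 229.969 ]), array([277, 222,  18,  17, 226], dtype=int32))
```

```bash
python3 -m handwheel '[[-1,0.03,0.003,-0.01,0,0,0],[-1,0.06,0.007,0,0,0,0],[-1,0.08,0.0095,0,0,0,0],[-1,0.09,0.0105,0,0,0,0],[-1,0.09,0.0105,0,0,0,0],[-1,0.09,0.0105,0,0,0,0],[-1,0.09,0.0105,0,0,0,0],[-1,0.09,0.0105,0,0,0,0],[-1,0.09,0.0105,0,0,0,0],[-1,0.09,0.0105,0,0,0,0],[-1,0.09,0.0105,0,0,0,0],[-1,0.08,0.0095,0,0,0,0]]'
python3 -m handwheel '[[-1,0.06,0.007,0,0,0,0],[-1,0.04,0.005,0,0,0,0],[-1,0.014,0.002,0,0,0,0],[-1,0,0,0,0,0,-0.02],[-1,0,0,0,0,0,-0.04],[-1,0,0,0,0,0,-0.045],[-1,0,0,0,0,0,-0.045],[-1,0,0,0,0,0,-0.045],[-1,0,0,0,0,0,-0.035],[-1,0,0,0,0,0,-0.02],[-1,0,0,0,0,0,0],[-1,0,0,0,0,0,0]]'
python3 - <<'E'
from h import *
go(.4405,.2193,-.01,45)
E
```

```text
time: 27.8
eef_pos: [0.4316, 0.1653, 0.196]
tool_rot: [-2.219, -2.222, 0.004]
force: [0.4, 0.3, -0.9]
gripper_width: 0.0591
gripper_force: 43.7
time: 29.0
eef_pos: [0.4395, 0.2189, 0.1968]
tool_rot: [-1.206, -2.9, 0.002]
force: [-0.2, -0.2, -0.4]
gripper_width: 0.0594
gripper_force: 43.7
t 29.0 pos [0.4395 0.2189 0.1968] yaw 44.8 w 0.0594 q7 0.24 | turn -0.0009 units (-0.2 deg) shift now [-0.001   0.0027  0.4136] after turn [-0.001   0.0027  0.4136] tilt [-0.0014 -0.0011 -1.    ]
```

```bash
python3 -m handwheel '[[-1,-0.001,0.003,0.03,0,0,0],[-1,0,0,0.06,0,0,0],[-1,0,0,0.08,0,0,0],[-1,0,0,0.08,0,0,0],[-1,0,0,0.07,0,0,0],[-1,0,0,0.05,0,0,0],[-1,0,0,0.03,0,0,0],[-1,0,0,0.012,0,0,0],[-1,0,0,0,0,0,0],[-1,0,0,0,0,0,0]]'
python3 - <<'E'
from h import *
go(.4405,.2193,-.022,45)
s=ctrl.read_camera("side")[:,:,::-1]; t=ctrl.read_camera("top")[:,:,::-1]; cv2.imwrite("pics/s12.png",s); cv2.imwrite("pics/t12.png",t)
H=cv2.cvtColor(s,cv2.COLOR_BGR2HSV).astype(int); p=np.array(ctrl.get_obs()["eef_pos"])
u=proj("side",p+[0,0,.032+.014]); m=(H[...,0]>85)&(H[...,0]<115)&(H[...,1]>60); print(u,blob(m,u)[1:])
E
```

```text
time: 30.0
eef_pos: [0.4418, 0.221, -0.008]
tool_rot: [1.203, 2.901, 0.001]
force: [-0.8, 0.4, -0.3]
gripper_width: 0.0594
gripper_force: 43.6
t 30.0 pos [ 0.4418  0.221  -0.008 ] yaw 45.0 w 0.0594 q7 0.23 | turn -0.0001 units (-0.0 deg) shift now [-0.0005 -0.0042  0.028 ] after turn [-0.0005 -0.0042  0.028 ] tilt [ 0.001   0.0003 -1.    ]
[259.4841 178.3515] (array([262.7538, 178.0462]), array([260, 172,   7,  13,  65], dtype=int32))
```

```bash
python3 -m handwheel '[[-1,0,-0.003,0.008,0,0,0],[-1,0,0,0.008,0,0,0],[-1,0,0,0.004,0,0,0],[-1,0,0,0,0,0,0],[-1,0,0,0,0,0,0]]'|sed -n 2,6p
python3 -m handwheel '[[-1,0,0,0.004,0,0,0],[-1,0,0,0,0,0,0],[-1,0,0,0,0,0,0]]'|sed -n 2,4p
python3 -m handwheel '[[-1,0,0,0.003,0,0,0],[-1,0,0,0,0,0,0],[-1,0,0,0,0,0,0]]'|sed -n 2,4p
```

```text
eef_pos: [0.4402, 0.2199, -0.0187]
tool_rot: [-1.202, -2.902, -0.0]
force: [0.1, -0.1, 0.5]
gripper_width: 0.0594
gripper_force: 43.7
eef_pos: [0.4402, 0.2199, -0.0207]
tool_rot: [-1.202, -2.902, -0.0]
force: [-0.4, -0.3, -1.8]
eef_pos: [0.4404, 0.2199, -0.0217]
tool_rot: [1.202, 2.902, 0.001]
force: [-0.5, 0.2, 6.2]
```

```bash
python3 -m handwheel '[[1,0,0,-0.002,0,0,0],[1,0,0,0,0,0,0],[1,0,0,0,0,0,0],[1,0,0,-0.03,0,0,0],[1,0,0,-0.06,0,0,0],[1,0,0,-0.08,0,0,0],[1,0,0,-0.08,0,0,0.02],[1,0,0,-0.08,0,0,0.045],[1,0,0,-0.07,0,0,0.045],[1,0,0,-0.04,0,0,0.045],[1,0,0,-0.01,0,0,0.045],[1,0,0,0,0,0,0.045]]'
python3 -m handwheel '[[1,0,0,0,0,0,0.005],[1,-0.03,0.002,0,0,0,0],[1,-0.06,0.0045,0,0,0,0],[1,-0.09,0.0065,0,0,0,0],[1,-0.09,0.0065,0,0,0,0],[1,-0.09,0.0065,0,0,0,0],[1,-0.09,0.0065,0,0,0,0],[1,-0.09,0.0065,0,0,0,0],[1,-0.07,0.005,0,0,0,0],[1,-0.04,0.003,0,0,0,0],[1,-0.01,0.001,0,0,0,0],[1,0,0,0,0,0,0]]'
python3 - <<'E'
from h import *
go(.4637,-.1106,-.016,0)
s=ctrl.read_camera("side")[:,:,::-1]; t=ctrl.read_camera("top")[:,:,::-1]; cv2.imwrite("pics/s13.png",s); cv2.imwrite("pics/t13.png",t)
H=cv2.cvtColor(t,cv2.COLOR_BGR2HSV).astype(int); m=(H[...,0]>85)&(H[...,0]<115)&(H[...,1]>45)
ct,c,st=blob(m,(187,203)); print("tin",c,st,onz("top",c,.038),rect("top",ct,.038)[1])
H=cv2.cvtColor(s,cv2.COLOR_BGR2HSV).astype(int); m=(H[...,0]>85)&(H[...,0]<115)&(H[...,1]>60)
u=proj("side",(.4405,.2193,.024)); print(u,blob(m,u)[1:])
E
```

```text
time: 32.4
eef_pos: [0.4407, 0.2202, 0.2051]
tool_rot: [2.21, 2.232, 0.004]
force: [0.6, 0.0, -0.1]
gripper_width: 0.0854
gripper_force: 0.0
time: 33.6
eef_pos: [0.4635, -0.111, 0.2036]
tool_rot: [-2.222, -2.22, 0.001]
force: [-0.2, 0.6, 0.6]
gripper_width: 0.0855
gripper_force: 0.0
t 33.6 pos [ 0.4635 -0.111   0.2036] yaw -0.0 w 0.0855 q7 0.33 | turn -0.0002 units (-0.0 deg) shift now [0.0006 0.0008 0.4392] after turn [0.0006 0.0008 0.4392] tilt [-0.0009  0.0003 -1.    ]
tin [186.3582 204.0106] [177 195  20  19 282] [0.4387 0.2186] (59.72201156616211, 56.69242477416992)
[259.2955 181.197 ] (array([260.3426, 180.6481]), array([255, 176,  12,  11, 108], dtype=int32))
```

Tin seated, within 2 mm of the seat centre. Now the stamp.

```bash
python3 -m handwheel '[[1,0,0,0.03,0,0,0],[1,0,0,0.06,0,0,0],[1,0,0,0.08,0,0,0],[1,0,0,0.08,0,0,0],[1,0,0,0.08,0,0,0],[1,0,0,0.05,0,0,0],[1,0,0,0.03,0,0,0],[1,0,0,0.022,0,0,0],[1,0,0,0,0,0,0],[1,0,0,0,0,0,0]]'
python3 - <<'E'
from h import *
go(.4637,-.1106,-.016,0)
E
```

```text
time: 34.7
eef_pos: [0.4646, -0.1095, -0.0117]
tool_rot: [2.22, 2.223, 0.001]
force: [0.0, -0.1, 0.5]
gripper_width: 0.0854
gripper_force: 0.0
t 34.7 pos [ 0.4646 -0.1095 -0.0117] yaw 0.1 w 0.0854 q7 0.41 | turn 0.0004 units (0.1 deg) shift now [-0.0022 -0.0018  0.0086] after turn [-0.0022 -0.0018  0.0086] tilt [ 0.0005  0.0003 -1.    ]
```

```bash
python3 -m handwheel '[[1,-0.002,-0.002,0.008,0,0,0],[1,0,0,0,0,0,0],[-1,0,0,0,0,0,0],[-1,0,0,0,0,0,0],[-1,0,0,0,0,0,0],[-1,0,0,0,0,0,0],[-1,0,0,0,0,0,0],[-1,0,0,0,0,0,0],[-1,0,0,0,0,0,0],[-1,0,0,0,0,0,0]]' 40
python3 -m handwheel '[[-1,0,0,-0.02,0,0,0],[-1,0,0,-0.05,0,0,0],[-1,0,0,-0.08,0,0,0],[-1,0,0,-0.08,0,0,0],[-1,0,0,-0.08,0,0,0],[-1,0,0,-0.08,0,0,0],[-1,0,0,-0.06,0,0,0],[-1,0,0,-0.03,0,0,0],[-1,0,0,0,0,0,0]]'
python3 -m handwheel '[[-1,0.03,0.003,-0.002,0,0,0],[-1,0.06,0.006,0,0,0,0],[-1,0.08,0.008,0,0,0,0],[-1,0.09,0.009,0,0,0,0],[-1,0.09,0.009,0,0,0,0],[-1,0.09,0.009,0,0,0,0],[-1,0.09,0.009,0,0,0,0],[-1,0.09,0.009,0,0,0,0],[-1,0.09,0.009,0,0,0,0],[-1,0.09,0.009,0,0,0,0],[-1,0.09,0.009,0,0,0,0],[-1,0.09,0.009,0,0,0,0]]'
python3 -m handwheel '[[-1,0.07,0.006,0,0,0,0],[-1,0.04,0.003,0,0,0,0],[-1,0.016,0.002,0,0,0,0],[-1,0,0,0,0,0,-0.02],[-1,0,0,0,0,0,-0.04],[-1,0,0,0,0,0,-0.045],[-1,0,0,0,0,0,-0.045],[-1,0,0,0,0,0,-0.03],[-1,0,0,0,0,0,-0.017],[-1,0,0,0,0,0,0],[-1,0,0,0,0,0,0]]'
python3 - <<'E'
from h import *
go(.5178,.4427,.006,35.5)
s=ctrl.read_camera("side")[:,:,::-1]; t=ctrl.read_camera("top")[:,:,::-1]; cv2.imwrite("pics/s14.png",s); cv2.imwrite("pics/t14.png",t)
E
```

```text
time: 35.7
eef_pos: [0.4635, -0.1111, -0.0161]
tool_rot: [2.221, 2.221, 0.0]
force: [0.8, 0.6, 2.4]
gripper_width: 0.0207
gripper_force: 39.0
time: 36.6
eef_pos: [0.4642, -0.1114, 0.2262]
tool_rot: [2.219, 2.219, 0.005]
force: [0.6, -0.0, -0.7]
gripper_width: 0.0201
gripper_force: 39.2
time: 37.8
eef_pos: [0.511, 0.38, 0.2232]
tool_rot: [-2.221, -2.221, 0.005]
force: [1.9, -0.1, -0.9]
gripper_width: 0.0203
gripper_force: 39.2
time: 38.9
eef_pos: [0.5177, 0.4404, 0.2243]
tool_rot: [-1.443, -2.79, 0.003]
force: [0.6, 0.1, -0.4]
gripper_width: 0.0207
gripper_force: 39.2
t 38.9 pos [0.5177 0.4404 0.2243] yaw 35.3 w 0.0207 q7 -0.08 | turn -0.0010 units (-0.2 deg) shift now [0.0039 0.0036 0.4365] after turn [0.0039 0.0036 0.4365] tilt [-0.0011 -0.0015 -1.    ]
```

```bash
python3 -m handwheel '[[-1,0.004,0.0035,0.03,0,0,0],[-1,0,0,0.06,0,0,0],[-1,0,0,0.08,0,0,0],[-1,0,0,0.08,0,0,0],[-1,0,0,0.08,0,0,0],[-1,0,0,0.05,0,0,0],[-1,0,0,0.028,0,0,0],[-1,0,0,0.012,0,0,0],[-1,0,0,0,0,0,0],[-1,0,0,0,0,0,0]]'
python3 - <<'E'
from h import *
go(.5178,.4427,-.006,35.5)
s=ctrl.read_camera("side")[:,:,::-1]; t=ctrl.read_camera("top")[:,:,::-1]; cv2.imwrite("pics/s15.png",s)
cv2.imwrite("pics/ck.png",np.hstack([cv2.resize(s[120:190,230:300],None,fx=5.6,fy=5.6,interpolation=cv2.INTER_CUBIC),cv2.resize(t[150:220,90:160],None,fx=5.6,fy=5.6,interpolation=cv2.INTER_CUBIC)]))
E
```

```text
time: 40.0
eef_pos: [0.519, 0.4453, 0.0163]
tool_rot: [1.439, 2.792, 0.004]
force: [-0.0, 0.1, -0.4]
gripper_width: 0.0205
gripper_force: 39.2
t 40.0 pos [0.519  0.4453 0.0163] yaw 35.5 w 0.0205 q7 -0.06 | turn -0.0002 units (-0.0 deg) shift now [-0.0029 -0.0051  0.0446] after turn [-0.0029 -0.0051  0.0446] tilt [ 0.0021  0.0018 -1.    ]
```

View pics/ck.png

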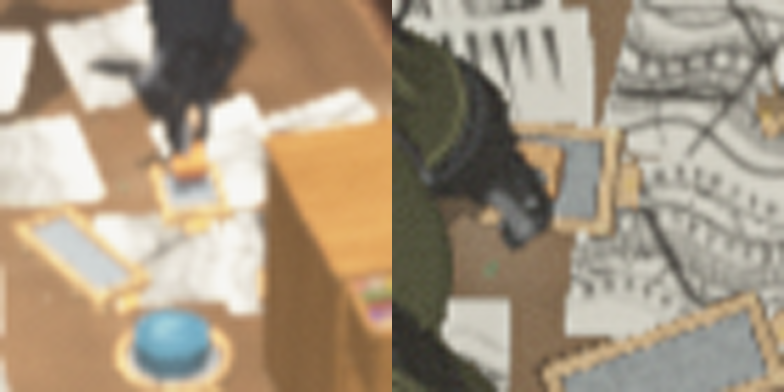

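The tin sits in the large seat. The stamp block hovers over the short tray, aligned with it and centred within a few mm, so lower it.

```bash
python3 -m handwheel '[[-1,-0.002,-0.004,0.01,0,0,0],[-1,0,0,0.012,0,0,0],[-1,0,0,0.01,0,0,0],[-1,0,0,0.005,0,0,0],[-1,0,0,0,0,0,0],[-1,0,0,0,0,0,0]]'|sed -n 2,6p
python3 -m handwheel '[[-1,0,0,0.004,0,0,0],[-1,0,0,0,0,0,0],[-1,0,0,0,0,0,0]]'|sed -n 2,4p
python3 -m handwheel '[[-1,0,0,0.003,0,0,0],[-1,0,0,0,0,0,0],[-1,0,0,0,0,0,0]]'|sed -n 2,4p
```

```text
eef_pos: [0.517, 0.4426, -0.0037]
tool_rot: [-1.439, -2.792, -0.0]
force: [0.1, 0.3, -1.1]
gripper_width: 0.0206
gripper_force: 39.2
eef_pos: [0.5169, 0.4426, -0.0056]
tool_rot: [-1.439, -2.792, -0.0]
force: [-0.9, 0.7, -1.1]
eef_pos: [0.5173, 0.443, -0.0061]
tool_rot: [1.439, 2.792, 0.002]
force: [-0.9, -1.1, 5.0]
```

```bash
python3 -m handwheel '[[1,0,0,-0.002,0,0,0],[1,0,0,0,0,0,0],[1,0,0,0,0,0,0],[1,0,0,-0.03,0,0,0],[1,0,0,-0.06,0,0,0],[1,0,0,-0.08,0,0,0],[1,0,0,-0.08,0,0,0.03],[1,0,0,-0.08,0,0,0.04],[1,0,0,-0.06,0,0,0.03],[1,0,0,-0.03,0,0,0.016],[1,0,0,0,0,0,0]]'
python3 - <<'E'
from h import *
go(.5993,-.2048,.21,14.6)
s=ctrl.read_camera("side")[:,:,::-1]; cv2.imwrite("pics/s16.png",s)
t=ctrl.read_camera("top")[:,:,::-1]; cv2.imwrite("pics/t16.png",t)
L=cv2.cvtColor(t,cv2.COLOR_BGR2LAB).astype(int); b=L[...,2];l=L[...,0]
w=np.zeros(b.shape,np.uint8);w[140:180,295:345]=1
ct,c,st=blob(((b<136)&(l>85))&(w>0),(320,155)); print("glue",c,st,onz("top",c,.012),rect("top",ct,.012))
E
```

```text
time: 42.4
eef_pos: [0.5186, 0.4438, 0.2079]
tool_rot: [1.921, 2.484, 0.011]
force: [0.3, -0.9, -0.1]
gripper_width: 0.0855
gripper_force: 0.0
t 42.4 pos [0.5186 0.4438 0.2079] yaw 14.6 w 0.0855 q7 -0.36 | turn -0.0001 units (-0.0 deg) shift now [-1.296  -0.1703 -0.009 ] after turn [-1.2959 -0.1707 -0.009 ] tilt [ 0.0053  0.0044 -1.    ]
glue [319.8578 154.    ] [305 148  30  13 204] [ 0.599  -0.2046] (array([ 0.5989, -0.2044]), (23.71788215637207, 97.18966674804688), np.float32(103.6825))
```

```bash
python3 -m handwheel '[[1,-0.03,-0.004,0,0,0,0],[1,-0.06,-0.008,0,0,0,0],[1,-0.08,-0.0105,0,0,0,0],[1,-0.09,-0.0118,0,0,0,0],[1,-0.09,-0.0118,0,0,0,0],[1,-0.09,-0.0118,0,0,0,0],[1,-0.09,-0.0118,0,0,0,0],[1,-0.09,-0.0118,0,0,0,0],[1,-0.09,-0.0118,0,0,0,0],[1,-0.09,-0.0118,0,0,0,0],[1,-0.09,-0.0118,0,0,0,0],[1,-0.09,-0.0118,0,0,0,0]]'|sed -n 2,4p
python3 -m handwheel '[[1,-0.09,-0.0118,0,0,0,0],[1,-0.09,-0.0118,0,0,0,0],[1,-0.07,-0.009,0,0,0,0],[1,-0.04,-0.005,0,0,0,0],[1,-0.026,-0.004,0,0,0,0],[1,0,0,0,0,0,0],[1,0,0,0,0,0,0]]'|sed -n 2,4p
python3 - <<'E'
from h import *
go(.599,-.2046,-.033,14.2)
t=ctrl.read_camera("top")[:,:,::-1]; cv2.imwrite("pics/t17.png",t); s=ctrl.read_camera("side")[:,:,::-1]; cv2.imwrite("pics/s17.png",s)
L=cv2.cvtColor(t,cv2.COLOR_BGR2LAB).astype(int); b=L[...,2];l=L[...,0]
w=np.zeros(b.shape,np.uint8);w[170:194,105:131]=1
ct,c,st=blob(((l>130)&(b>136)&(w>0)),(117,181)); print("stamp+rim",c,st)
print("pred knob",proj("top",(.5178,.4427,.07)),"block",proj("top",(.5178,.4427,.028)))
print("\n".join(" ".join("%3d"%v for v in r) for r in b[170:192,106:130])); print();print("\n".join(" ".join("%3d"%v for v in r) for r in l[170:192,106:130]))
E
```

```text
eef_pos: [0.5762, -0.0509, 0.2027]
tool_rot: [-1.92, -2.483, 0.003]
force: [1.5, 0.4, -0.2]
eef_pos: [0.5971, -0.2046, 0.2032]
tool_rot: [-1.919, -2.485, -0.001]
force: [-0.5, 1.0, -0.4]
t 44.4 pos [ 0.5971 -0.2046  0.2032] yaw 14.7 w 0.0852 q7 0.63 | turn 0.0025 units (0.5 deg) shift now [-0.002   0.004   0.4724] after turn [-0.0019  0.004   0.4724] tilt [-0.0013  0.0018 -1.    ]
stamp+rim [114.6776 178.6831] [105 170  25  24 183]
pred knob [111.9846 178.152 ] block [116.1561 180.1823]
133 134 138 139 137 134 134 134 134 134 134 134 134 134 134 134 134 134 134 134 142 142 134 134
133 134 148 150 148 139 139 138 138 137 136 135 135 135 135 135 135 134 134 134 141 138 134 134
134 137 150 151 151 149 150 150 150 148 145 144 146 143 142 143 140 135 135 136 142 138 135 136
133 145 151 151 148 146 148 149 151 146 145 144 147 147 146 146 146 144 144 145 147 145 146 144
135 147 152 149 138 134 137 136 136 137 134 134 138 139 138 141 143 143 143 143 144 145 147 148
133 146 151 147 138 133 131 130 129 130 130 129 131 130 130 132 131 131 133 134 135 138 148 147
135 144 148 143 145 140 138 140 
[... 2916 characters left out ...]
 106 122 119 121 140 138  97
188 144  98 115 119 121 121 117 119 122 125 127 130 128 127 107  90 110 119 119 123 139 134  99
189 143 100 116 111 116 109 102 106 113 117 122 120 121 116 102  92 113 114 119 124 139 138  96
185 140 108 118 120 118 113 113 122 119 114 109 113 111 107 104 110 115 117 119 124 137 135  91
181 141 127 127 129 132 122 120 126 124 117 122 125 131 122 119 123 116 114 114 128 136 133  98
165 133 130 131 131 137 135 135 134 137 140 134 136 144 132 130 125 124 120 121 128 136 119  97
116 104 115 113 117 125 129 125 126 123 126 127 125 128 131 131 126 138 138 134 133 134 111  95
103 105 101 101 103 101 101 101  97  91 100  97  98 104 108 108 125 181 180 131 119 122 104 104
```

Stamp block is inside the tray and aligned. Now the glue stick.

```bash
python3 -m handwheel '[[1,-0.001,0.003,0.03,0,0,0],[1,0,0,0.06,0,0,0],[1,0,0,0.08,0,0,0],[1,0,0,0.08,0,0,0],[1,0,0,0.08,0,0,0],[1,0,0,0.06,0,0,0],[1,0,0,0.04,0,0,0],[1,0,0,0.025,0,0,0],[1,0,0,0.01,0,0,0],[1,0,0,0,0,0,0],[1,0,0,0,0,0,0]]'|sed -n 2,4p
python3 - <<'E'
from h import *
go(.599,-.2046,-.033,14.2)
E
```

```text
eef_pos: [0.6003, -0.2062, -0.0275]
tool_rot: [1.92, 2.484, 0.001]
force: [-0.4, -1.0, 0.1]
t 45.6 pos [ 0.6003 -0.2062 -0.0275] yaw 14.6 w 0.0853 q7 0.66 | turn 0.0023 units (0.4 deg) shift now [ 0.0038 -0.0018  0.0111] after turn [ 0.0037 -0.0018  0.0111] tilt [ 0.002  -0.0005 -1.    ]
```

```bash
python3 -m handwheel '[[1,0.003,-0.002,0.01,0,0,0],[1,0,0,0,0,0,0],[-1,0,0,0,0,0,0],[-1,0,0,0,0,0,0],[-1,0,0,0,0,0,0],[-1,0,0,0,0,0,0],[-1,0,0,0,0,0,0],[-1,0,0,0,0,0,0],[-1,0,0,0,0,0,0],[-1,0,0,0,0,0,0]]' 50
python3 -m handwheel '[[-1,0,0,-0.02,0,0,0],[-1,0,0,-0.05,0,0,0],[-1,0,0,-0.07,0,0,0],[-1,0,0,-0.08,0,0,0],[-1,0,0,-0.08,0,0,0],[-1,0,0,-0.08,0,0,0],[-1,0,0,-0.07,0,0,0],[-1,0,0,-0.04,0,0,0],[-1,0,0,-0.02,0,0,0],[-1,0,0,0,0,0,0]]'
python3 - <<'E'
from h import *
go(.4031,.3753,.22,19.8)
s=ctrl.read_camera("side")[:,:,::-1]; cv2.imwrite("pics/s18.png",s)
p=np.array(ctrl.get_obs()["eef_pos"])+[0,0,.033+.012]; a=np.radians(104.2); d=np.array([np.cos(a),np.sin(a),0])*.045
print("pred ends",proj("side",p+d),proj("side",p-d))
L=cv2.cvtColor(s,cv2.COLOR_BGR2LAB).astype(int); m=((L[...,2]<136)&(L[...,0]>120)); c=blob(m,proj("side",p)); print(c[1:])
for e in(p+d,p-d): u=proj("side",e); print(blob(m,u)[1:])
E
```

```text
time: 46.6
eef_pos: [0.5983, -0.205, -0.0334]
tool_rot: [1.921, 2.485, 0.0]
force: [0.1, 0.2, 2.8]
gripper_width: 0.0229
gripper_force: 50.1
time: 47.6
eef_pos: [0.5983, -0.2051, 0.2226]
tool_rot: [1.92, 2.484, 0.001]
force: [0.4, -0.1, -1.2]
gripper_width: 0.0225
gripper_force: 49.6
t 47.6 pos [ 0.5983 -0.2051  0.2226] yaw 14.6 w 0.0225 q7 0.62 | turn -0.0290 units (-5.2 deg) shift now [ 1.2217 -0.0856  0.0038] after turn [1.2245 0.0259 0.0038] tilt [ 0.002  -0.0005 -1.    ]
pred ends [325.725  184.0616] [340.8409 197.9958]
(array([337.6796, 191.6019]), array([331, 184,  13,  16, 103], dtype=int32))
(array([324.5556, 173.5556]), array([321, 170,   7,   7,  18], dtype=int32))
(array([337.6796, 191.6019]), array([331, 184,  13,  16, 103], dtype=int32))
```

```bash
python3 -m handwheel '[[-1,0,0,0,0,0,-0.029],[-1,0.03,0.0006,0,0,0,0],[-1,0.06,0.0013,0,0,0,0],[-1,0.08,0.0017,0,0,0,0],[-1,0.09,0.0019,0,0,0,0],[-1,0.09,0.0019,0,0,0,0],[-1,0.09,0.0019,0,0,0,0],[-1,0.09,0.0019,0,0,0,0],[-1,0.09,0.0019,0,0,0,0],[-1,0.09,0.0019,0,0,0,0],[-1,0.09,0.0019,0,0,0,0],[-1,0.09,0.0019,0,0,0,0]]'|sed -n 2,5p
python3 -m handwheel '[[-1,0.09,0.0019,0,0,0,0],[-1,0.09,0.0019,0,0,0,0],[-1,0.08,0.0017,0,0,0,0],[-1,0.05,0.001,0,0,0,0],[-1,0.0245,0.0005,0,0,0,0],[-1,0,0,0,0,0,0],[-1,0,0,0,0,0,0]]'|sed -n 2,5p
python3 - <<'E'
from h import *
go(.4031,.3753,-.005,19.8)
E
```

```text
eef_pos: [0.4532, 0.2188, 0.2204]
tool_rot: [-1.807, -2.568, 0.003]
force: [1.5, -0.0, -0.8]
gripper_width: 0.0227
eef_pos: [0.4028, 0.3734, 0.2209]
tool_rot: [1.809, 2.568, -0.003]
force: [-0.3, 0.1, -0.3]
gripper_width: 0.0224
t 49.5 pos [0.4028 0.3734 0.2209] yaw 19.7 w 0.0224 q7 -0.35 | turn -0.0007 units (-0.1 deg) shift now [0.0042 0.0023 0.4519] after turn [0.0042 0.0023 0.4519] tilt [-0.0004 -0.0022 -1.    ]
```

```bash
python3 -m handwheel '[[-1,0.003,0.002,0.03,0,0,0],[-1,0,0,0.06,0,0,0],[-1,0,0,0.08,0,0,0],[-1,0,0,0.08,0,0,0],[-1,0,0,0.08,0,0,0],[-1,0,0,0.06,0,0,0],[-1,0,0,0.035,0,0,0],[-1,0,0,0.018,0,0,0],[-1,0,0,0,0,0,0],[-1,0,0,0,0,0,0]]'|sed -n 2,5p
python3 - <<'E'
from h import *
go(.4031,.3753,-.023,19.8)
s=ctrl.read_camera("side")[:,:,::-1]; t=ctrl.read_camera("top")[:,:,::-1]; cv2.imwrite("pics/s19.png",s); cv2.imwrite("pics/t19.png",t)
p=np.array(ctrl.get_obs()["eef_pos"])+[0,0,.033+.012]; a=np.radians(109.4); d=np.array([np.cos(a),np.sin(a),0])*.048
print("pred ends side",proj("side",p+d),proj("side",p-d),"top",proj("top",p+d),proj("top",p-d))
for n,I in(("side",s),("top",t)):
    for e in(p+d,p-d):
        u,v=proj(n,e).astype(int); l=cv2.cvtColor(I,cv2.COLOR_BGR2LAB)[...,0]; print(n,u,v);print("\n".join(" ".join("%3d"%x for x in r) for r in l[v-6:v+7,u-8:u+9]))
E
```

```text
eef_pos: [0.4041, 0.3768, 0.0008]
tool_rot: [1.808, 2.568, 0.002]
force: [0.2, -0.0, -0.0]
gripper_width: 0.0224
t 50.5 pos [0.4041 0.3768 0.0008] yaw 19.7 w 0.0224 q7 -0.29 | turn -0.0004 units (-0.1 deg) shift now [-0.0021 -0.003   0.0475] after turn [-0.0021 -0.003   0.0475] tilt [ 0.0013  0.0005 -1.    ]
pred ends side [237.2779 153.8515] [248.5203 163.6129] top [119.8726 220.612 ] [149.2681 210.0859]
side 237 153
212 184 149 128 120 122 162 198 156 100  83  83  84  84  95 112  92
223 213 160 113 101 112 159 202 181 120  85  85  84  92 137 181 130
223 218 178 125  93  97 139 190 199 137  89  85  88 100 174 228 165
219 214 200 160 110  95 122 179 194 136  89  88  88 112 193 236 174
220 208 209 192 140  98 103 141 165 124  90  88  92 140 220 238 173
223 208 212 209 178 127  97 102 119 103  93  88  97 172 239 240 174
220 212 215 219 212 173 129 100  95  95  90  90 101 179 242 241 172
214 214 221 223 223 210 181 137 104  97  90  91 105 179 240 240 167
210 216 222 224 223 222 220 186 132 106  91  90 115 177 231 229 159
197 203 207 212 212 212 216 201 153 113  91  93 126 181 221 224 17
[... 2194 characters left out ...]
 151 171 170 136 191
167 165 133 134 164 176 156 125 153 159 155 157 162 163 170 156 163
128 125 122 105 111 141 128 118 129 158 163 165 161 136 170 171 149
104 103 114 123 125 135 138 132 115 157 166 165 160 123 170 171 137
118 123 133 138 138 146 145 148 107 135 166 165 161 146 162 169 154
139 142 145 145 147 153 152 149 120 117 164 162 163 158 138 169 170
156 143 147 147 152 154 151 147 136 110 153 158 158 158 139 173 171
165 147 147 147 145 146 138 135 131 112 147 157 160 160 160 161 173
195 151 141 140 141 134 131 137 129 142 156 165 164 163 157 133 176
215 161 134 131 128 127 127 150 152 166 166 165 163 161 159 140 182
200 168 136 130 140 144 146 165 166 165 161 163 161 166 166 152 177
```

```bash
python3 -m handwheel '[[-1,-0.002,-0.002,0.012,0,0,0],[-1,0,0,0.012,0,0,0],[-1,0,0,0.01,0,0,0],[-1,0,0,0.006,0,0,0],[-1,0,0,0,0,0,0],[-1,0,0,0,0,0,0]]'|sed -n 2,5p
python3 -m handwheel '[[-1,0,0,0.004,0,0,0],[-1,0,0,0,0,0,0],[-1,0,0,0,0,0,0]]'|sed -n 2,4p
python3 -m handwheel '[[-1,0,0,0.003,0,0,0],[-1,0,0,0,0,0,0],[-1,0,0,0,0,0,0]]'|sed -n 2,4p
```

```text
eef_pos: [0.4025, 0.376, -0.0202]
tool_rot: [1.806, 2.57, -0.0]
force: [0.2, 0.2, -0.2]
gripper_width: 0.0228
eef_pos: [0.4024, 0.376, -0.0221]
tool_rot: [-1.806, -2.57, -0.0]
force: [-0.5, -0.1, -0.3]
eef_pos: [0.4026, 0.3761, -0.0234]
tool_rot: [1.806, 2.57, 0.001]
force: [0.3, 0.8, 1.7]
```

```bash
python3 -m handwheel '[[-1,0,0,0.001,0,0,0],[-0.2,0,0,0,0,0,0],[-0.2,0,0,0,0,0,0],[0.2,0,0,0,0,0,0],[0.2,0,0,-0.02,0,0,0],[0.2,0,0,-0.04,0,0,0],[0.2,0,0,-0.07,0,0,0],[0.2,0,0,-0.08,0,0,0],[0.2,0,0,-0.08,0,0,0],[0.2,0,0,-0.08,0,0,0],[0.2,0,0,-0.06,0,0,0],[0.2,0,0,-0.02,0,0,0]]'|sed -n 2,5p
python3 -m handwheel '[[0.2,-0.03,0.015,0,0,0,0],[0.2,-0.06,0.03,0,0,0,0],[0.2,-0.08,0.04,0,0,0,0],[0.2,-0.08,0.04,0,0,0,0],[0.2,-0.08,0.04,0,0,0,0],[0.2,-0.08,0.04,0,0,0,0],[0.2,-0.08,0.04,0,0,0,0],[0.2,-0.08,0.04,0,0,0,0],[0.2,-0.08,0.04,0,0,0,0],[0.2,-0.08,0.04,0,0,0,0],[0.2,-0.08,0.04,0,0,0,0],[0.2,-0.06,0.03,0,0,0,0]]'|sed -n 2,5p
python3 -m handwheel '[[0.2,-0.06,0.01,0,0,0,0],[0.2,-0.06,0.01,0,0,0,0],[0.2,-0.03,0,0,0,0,0],[0.2,0,0,0,0,0,0],[0.2,0,0,0,0,0,0]]'|sed -n 2,5p
python3 - <<'E'
from h import *
s=ctrl.read_camera("side")[:,:,::-1]; t=ctrl.read_camera("top")[:,:,::-1]; cv2.imwrite("pics/sF.png",s); cv2.imwrite("pics/tF.png",t)
a=cv2.resize(t[145:240,95:220],None,fx=6.3,fy=6.3,interpolation=cv2.INTER_CUBIC)[:598,:400*2]
b=cv2.resize(s[130:225,220:300],None,fx=3.2,fy=3.2,interpolation=cv2.INTER_CUBIC)
a=cv2.resize(t[145:240,95:220],None,fx=4.3,fy=4.3,interpolation=cv2.INTER_CUBIC)
h=a.shape[0]; c=np.zeros((h,a.shape[1]+b.shape[1],3),np.uint8); c[:,:a.shape[1]]=a; c[:b.shape[0],a.shape[1]:]=b
print(c.shape); cv2.imwrite("pics/cF.png",c)
E
```

```text
eef_pos: [0.4024, 0.3764, 0.2041]
tool_rot: [-1.806, -2.57, -0.005]
force: [0.1, 0.5, -0.7]
gripper_width: 0.0517
eef_pos: [0.7541, 0.0373, 0.199]
tool_rot: [-1.807, -2.566, 0.005]
force: [0.1, 0.8, -0.5]
gripper_width: 0.0509
eef_pos: [0.7882, -0.0249, 0.2002]
tool_rot: [-1.804, -2.569, -0.001]
force: [0.3, -0.5, -0.3]
gripper_width: 0.051
(408, 794, 3)
```

View pics/cF.png

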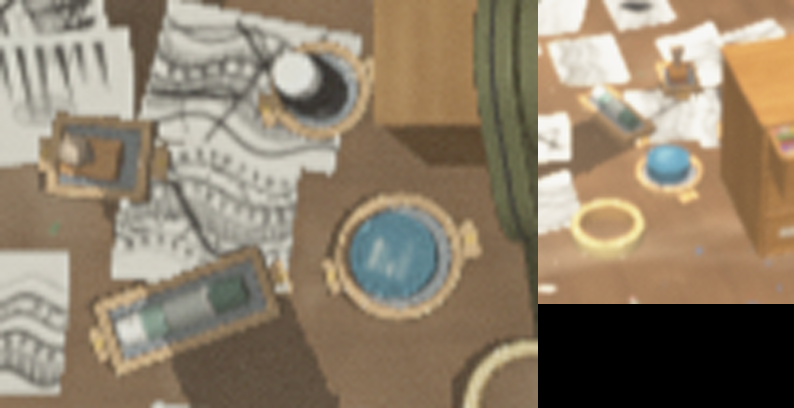

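All four things lie inside their recesses: the bottle is upright in the small round seat, the tin is in the large one, the stamp is aligned in the short tray, and the glue stick is lengthwise in the long tray. The arm is clear and the force reading is about zero.

```bash
python3 -c "
from rig import ctrl
print(ctrl.get_obs()['time'],ctrl.sign_off())"
```

```text
the job is handed in; nothing more can be done
54.85 None
```

The ink bottle, pin tin, rubber stamp and glue stick are each in their matching stands, checked in the final top and side pictures, and the job was handed in at about 55 s of the 131 s allowed.

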